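# Re-set a ratchet recipe stand to a lower notch

### The job

The board of the recipe stand is propped too steep: set it to its second notch up from flat. Its ratchet only lets the board rise, so take it by its grip rail, raise it past the top notch until it comes up against its springy rubber stop, without straining the stop, lower it in hand until it lies flat, then raise it by exactly two clicks, ease its weight onto the pawl and let go. Never let the board fall, and leave the other things on the table where they are.

Things in the scene. Friction and masses are not known exactly. Their poses are not given: they have to be found in the camera images.
- hinge (a point): Middle of the recipe stand's hinge axis, 60 mm above the table. Axes: x from the hinge to the far end, where the rail lies when the board is flat (away from the robot), y along the hinge axis, z up. The stand is a bamboo frame, 235 x 258 mm, that does not move on the table.
- rail (a point): Middle of the board's grip rail: a round bamboo bar, 16 mm thick, 226 mm long, parallel to the hinge and 235 mm from it, with a free gap of 42 mm to the panel's edge and nothing beyond it. With one finger in the gap and one outside, the bar turns between the fingers as the board swings. Axes: x from hinge to rail, y along the rail, z out of the board's face.
- panel (a point): Centre of the board's panel, 190 x 250 x 10 mm, 90 mm from the hinge. The board weighs 0.4 to 0.75 kg: flat, 2 to 3.5 N at the rail hold it. Same axes as the rail.
- board (a joint): Angle of the board, rad: 0 flat on the frame, growing as it is raised. At angle a the rail lies 0.235*cos(a) along the hinge's x and 0.235*sin(a) above it. The four notches are 0.227 apart, but the ratchet's bracket is screwed on a few mm fore or aft on every stand: the lowest notch lies in 0.18 to 0.38 and all else shifts with it. It starts in the third or fourth notch.
- ratchet (a point): Middle of the steel ratchet, on the hinge axis outside the board's left (+y) edge; with its bracket it takes up 25 mm either way along the axis, 45 mm around it and 65 mm above it: keep clear. Raising over a tooth takes 5 to 7 N in all at the rail; this sinks to nearly nothing, then the pawl snaps in (the click), the load jumps up by 2 N or more at once, and the board will rest where it snapped.
- axle (a point): Right end of the hinge axle, on the axis. Past the top notch a plate lifts the pawl: the load at the rail climbs to between 5 and 9 N, then falls to about 3 N or less 0.24 rad above that notch. The pawl now stays out of the teeth and the board can be lowered, all the way to flat; there the pawl has dropped back, ready to catch again.
- buffer (a joint): How far the rubber stop is squeezed, rad: 0 when free. The raised board meets it 0.31 rad above the top notch, where the board stands at 1.18 to 1.37 rad. It is springy: each 10 N at the rail squeezes it by about 0.04; 0.08 is straining it.
- shaker: white salt shaker, 40 mm across, 82 mm tall; origin at the centre of its foot; a bystander
- frosting_tub: blue-and-white tub of frosting, 84 mm across, 72 mm tall; origin at the centre of its foot; a bystander
- spatula: kitchen spatula lying flat; origin under its middle; a bystander
- cutter: round steel cookie cutter, 70 mm across, 28 mm tall; origin at the centre of its foot; a bystander
- cup: clear plastic cup, 84 mm across, 105 mm tall; origin at the centre of its foot; a bystander
- phone: black phone lying flat, 72 x 148 x 9 mm; origin under its middle; a bystander
Things that resemble listed ones, but are neither listed nor needed, are in the scene too. What is shaped like the part that bears buffer but brown or purple is not meant.

How it is judged:
By the outcome, as a careful person would: the job done as asked, in the order asked, and still so for the second after the job is handed in, with the robot touching nothing.
It also fails if it takes over 72 s, if anything falls off the work surface, if the arm or the gripper's body presses on something with over 40 N, if the wrist force passes 120 N, or if a joint passes its speed limit or range.

### The arm

A 6-joint arm with a two-finger parallel gripper is mounted at the origin on the work surface. World frame = base frame: x ahead of the robot, y to its left, z up, the work surface at z = 0. Lengths are in mm, angles in rad, forces in N, time in s.
With the tool pointing down it reaches from about 350 to 925 mm from the base axis. Payload 6.4 kg.
Tool frame: the origin (TCP) lies where the fingers leave the gripper's body, on its centre line; the fingertips stand 73 mm ahead of it and the grasp point (between the pads) lies robot.hold_point_z ahead of it (robot.hold_point_z is the distance from the TCP to the grasp point, in mm); z points along the fingers, x is the direction in which the jaws open and shut, and the axes are right-handed (so a half turn about z gives the same grasp; the last joint's range is limited). The gripper opens to 85 mm and grips with 20 to 120 N. Pads are 22 mm wide; open, the fingers measure 114 mm over their backs; the gripper's body (76 mm by 85 mm) begins 54 mm behind the grasp point. The pads swing forward as they close: fully open they stand 13 mm farther back than shut.
Start: joints at [-1.467, 0.245, 1.558, -0, 1.339, -0.174], TCP at [178.261, -625.09, 303.89] pointing down, gripper open.
Joint ranges: [-3.13, 3.13], [-1.02, 2.26], [0.13, 2.54], [-0.95, 4.09], [0.21, 2.88], [-2.74, 2.74]. Speed limits (rad/s): [2.57, 2.57, 3.14, 3.14, 3.14, 3.14].

### API

Orientations are given as a unit quaternion [x, y, z, w].
In Python, from bench import robot, eyes gives the robot as it stands.
- The arm moves only by the tool jog_arm, never from a script. Its argument "moves" is a list of rows, each an object of numbers: "x", "y", "z": the shift along the tool's x, y, z in mm; "wx", "wy", "wz": the turn, a rotation vector about the tool's x, y, z in degrees. In form: [{"x": .., "y": .., "z": .., "wx": .., "wy": .., "wz": ..}, ...]. A call has 1 to 5 rows; each row shifts and turns the commanded pose from where the row before left it, along the tool's axes as they then stand; what a row does not reach is not made up. A row lasts 1/10 s, in which the tool goes at most 50 mm and 8.59 degrees, less where a joint would pass 70% of its speed; a pose out of reach is approached as far as the arm can. A call with a gripper value outside its range is refused whole. "gripper" is the closure, from 0 (fully open) to 1 (shut), set as the call begins (left out, the last holds). The fingers move at their own pace and stop on an object; "force" is the grip in N (left out, the last holds). Time passes only in rows, so rows that do not move let the fingers close. It gives the time, the measured TCP pose, the force and the opening at its end, in the units of the state.
- robot.get_obs(): the state, without advancing time (a new reading comes with each control period).
- eyes.get_image(name): name is "scene" or "top" or "wrist"; returns a dict with "image" (420x560x3 uint8, blue, green, red), "mtx" (3x3 intrinsics, pixels), "extrinsics" (4x4, takes a point from camera to world coordinates). Camera axes: x right, y down, z forward; pixel columns grow to the right and rows downward; lengths in mm; the calibration is good to about 2 mm. A picture is of the moment at which its call begins. There is no depth.
- robot.job_done(): hands the job in, once; it reports no verdict.
The state is a dict: "t": time; "joint_positions": joint angles; "qd": joint speeds; "joint_efforts": joint torques, N m; "position": TCP position; "tcp_rot": TCP orientation; "wrist_force": force on the tool from outside, world axes, zero at the start; "torque": the same for the moment, N m; "opening": finger opening in mm.
Only numpy, scipy, OpenCV 4.12 (cv2) and the standard library are available. Lean on these libraries where they do the work, as an engineer would, in place of code of your own. Each camera call takes 0.05 s, during which the arm holds its last target.

## Working session

There is one attempt and no reset: what is moved stays moved. The work goes in short steps, Python scripts to look and compute and a tool call to move; the robot and the scene stay as the last step left them, time stands still between calls to the robot, and variables do not carry over. Pictures are saved under pics/ and viewed, and the job is handed in when it is done.

Besides the shell and the picture viewer there is one more tool, called as name(argument=value, ...) on one line, values as JSON. jog_arm: Moves the arm, as the interface text tells. Its arguments: {"type":"object","properties":{"moves":{"type":"array"},"gripper":{"type":"number"},"force":{"type":"number"}},"required":["moves"]}

```bash
ls; mkdir -p pics; python3 - <<'E'
from bench import robot, eyes
import cv2
print(robot.get_obs(), robot.hold_point_z)
for n in ["scene","top","wrist"]:
    d=eyes.get_image(n); cv2.imwrite(f"pics/{n}0.png",d["image"]); print(n,d["mtx"].tolist(),d["extrinsics"].round(4).tolist())
E
```

```text
pics
{'t': 0.0, 'joint_positions': array([-1.46706652e+00,  2.45821504e-01,  1.55902244e+00, -1.69754698e-05,
        1.33867558e+00, -1.74114541e-01]), 'qd': array([-6.49482520e-05,  3.85641430e-04, -1.31008251e-03, -1.02552321e-03,
        1.63361855e-04,  2.20407585e-04]), 'joint_efforts': array([-3.19009996e-03, -4.29496908e+01, -3.26133764e+01, -3.42307785e-04,
        5.28193574e-03, -6.67808081e-06]), 'position': array([ 178.23386828, -624.65146064,  302.77089267]), 'tcp_rot': array([ 7.98212345e-01, -6.02375401e-01, -6.62903163e-04, -6.99171476e-04]), 'wrist_force': array([ 0.56462305,  0.27192681, -0.20567402]), 'torque': array([ 2.16536588e-06,  1.62199171e-03, -2.58178704e-03]), 'opening': 85.33730870593178} 53.900000000000006
scene [[390.84396184907916, 0.0, 273.3556885424218], [0.0, 390.84396184907916, 211.06329001672995], [0.0, 0.0, 1.0]] [[0.1571, 0.5656, -0.8096, 1399.1976], [0.9876, -0.0833, 0.1334, -163.9758], [0.008, -0.8205, -0.5716, 697.5506], [0.0, 0.0, 0.0, 1.0]]
top [[473.8846522503251, 0.0, 273.71541532912136], [0.0, 473.8846522503251, 210.81350580853984], [0.0, 0.0, 1.0]] [[-0.0102, -0.9959, 0.0894, 366.6791], [-0.9999, 0.01, -0.0028, -0.6964], [0.0019, -0.0894, -0.996, 1535.0705], [0.0, 0.0, 0.0, 1.0]]
wrist [[367.1196900357058, 0.0, 275.7376785412684], [0.0, 367.1196900357058, 210.4151288027139], [0.0, 0.0, 1.0]] [[0.2736, -0.9234, -0.2693, 246.4308], [-0.9618, -0.2629, -0.0759, -604.7301], [-0.0007, 0.2798, -0.9601, 372.6225], [0.0, 0.0, 0.0, 1.0]]
```

View pics/scene0.png

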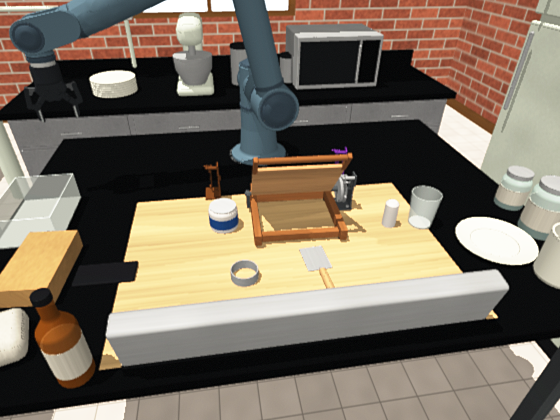

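View pics/top0.png

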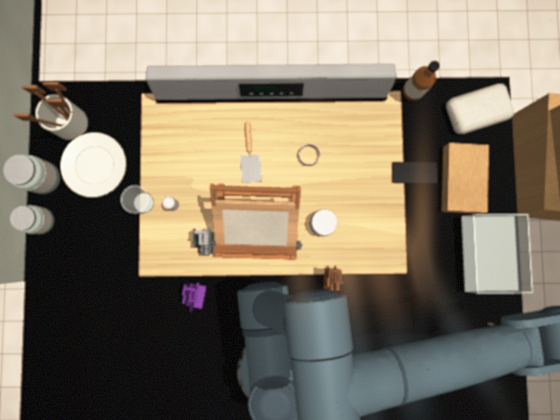

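View pics/wrist0.png

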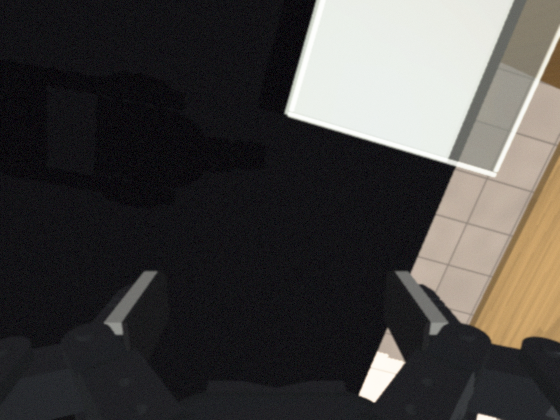

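```bash
python3 - <<'E'
import cv2
a=cv2.imread("pics/scene0.png")[140:260,190:370]; cv2.imwrite("pics/s1.png",cv2.resize(a,None,fx=4.4,fy=4.4,interpolation=2))
a=cv2.imread("pics/top0.png")[170:275,180:320]; cv2.imwrite("pics/t1.png",cv2.resize(a,None,fx=5.6,fy=5.6,interpolation=2))
E
```

```text
(no output)
```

View pics/s1.png

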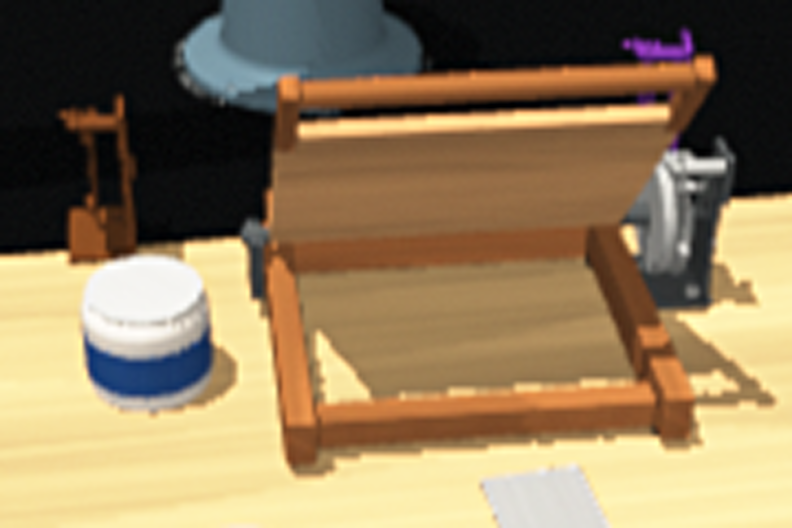

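View pics/t1.png

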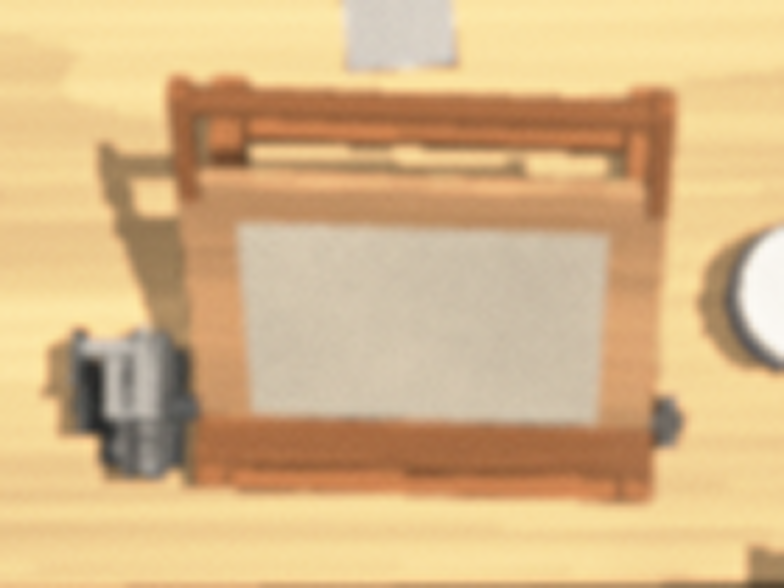

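```bash
cat > h.py <<'E'
import numpy as np, cv2
C={"scene":([390.844,273.356,211.063],[[0.1571,0.5656,-0.8096,1399.1976],[0.9876,-0.0833,0.1334,-163.9758],[0.008,-0.8205,-0.5716,697.5506]]),
"top":([473.8847,273.7154,210.8135],[[-0.0102,-0.9959,0.0894,366.6791],[-0.9999,0.01,-0.0028,-0.6964],[0.0019,-0.0894,-0.996,1535.0705]])}
def ray(c,uv):
    (f,cx,cy),E=C[c];E=np.array(E);d=E[:,:3]@np.array([(uv[0]-cx)/f,(uv[1]-cy)/f,1]);return E[:,3],d
def proj(c,p):
    (f,cx,cy),E=C[c];E=np.array(E);q=np.linalg.inv(E[:,:3])@(np.array(p)-E[:,3]);return np.array([f*q[0]/q[2]+cx,f*q[1]/q[2]+cy])
def atz(c,uv,z):
    o,d=ray(c,uv);return o+d*(z-o[2])/d[2]
def tri(us,ut):
    o1,d1=ray("scene",us);o2,d2=ray("top",ut)
    s=np.linalg.lstsq(np.stack([d1,-d2],1),o2-o1,rcond=None)[0]
    a,b=o1+s[0]*d1,o2+s[1]*d2;return (a+b)/2,np.linalg.norm(a-b)
E
python3 - <<'E'
from h import *
S=lambda x,y:(190+x/4.4-.5+.5/4.4,140+y/4.4-.5+.5/4.4)
T=lambda x,y:(180+x/5.6-.4,170+y/5.6-.4)
L=tri(S(705,72),T(180,97));R=tri(S(290,92),T(665,105));print(L,R,np.linalg.norm(L[0]-R[0]))
print("axle",tri(S(255,240),T(667,420)), atz("top",T(667,420),60),atz("scene",S(255,240),60))
# frame far edge
print("frame far corners",tri(S(673,375),T(228,85)),tri(S(300,420),T(650,90)))
print("frame near, top edge?", [atz("top",T(*p),50) for p in[(190,485),(652,497)]])
E
```

```text
(array([550.44911579, 167.48260679, 248.32670494]), np.float64(5.816902885838891)) (array([543.29235314, -70.49550118, 249.67758873]), np.float64(3.6660923878969465)) 238.08952940151943
axle (array([393.16853692, -79.93024202,  58.40539893]), np.float64(3.0827374229790503)) [392.96043021 -81.37599859  60.        ] [395.98531534 -78.62589666  60.        ]
frame far corners (array([583.48397454, 162.67875233,  56.09696272]), np.float64(0.5458015152087325)) (array([580.07001935, -73.02500445,  45.2781144 ]), np.float64(4.659954180031615))
frame near, top edge? [array([359.72929973, 184.27514528,  50.        ]), array([350.45016585, -72.9310184 ,  50.        ])]
```

```bash
cat > p.py <<'E'
import numpy as np, json
from scipy.spatial.transform import Rotation as R, Slerp
from bench import robot
YAW=-0.03
def Rt(t,yaw=YAW):
    x=np.array([np.cos(t)*np.cos(yaw),np.cos(t)*np.sin(yaw),np.sin(t)])
    z=np.array([np.sin(t)*np.cos(yaw),np.sin(t)*np.sin(yaw),-np.cos(t)])
    return R.from_matrix(np.stack([x,np.cross(z,x),z],1))
def plan(tp,tr,n=None,vmax=45,wmax=8):
    o=robot.get_obs();p=o["position"];r=R.from_quat(o["tcp_rot"])
    tp=np.array(tp,float)
    d=np.linalg.norm(tp-p);w=np.degrees((r.inv()*tr).magnitude())
    n=n or int(np.ceil(max(d/vmax,w/wmax)))
    sl=Slerp([0,1],R.concatenate([r,tr]))
    rows=[];cp=p.copy();cr=r
    for i in range(1,n+1):
        q=p+(tp-p)*i/n;rr=sl(i/n)
        s=np.round(cr.inv().apply(q-cp),1);v=np.round(np.degrees((cr.inv()*rr).as_rotvec()),1)
        cp=cp+cr.apply(s);cr=cr*R.from_rotvec(np.radians(v))
        rows.append({k:float(x) for k,x in zip(["x","y","z","wx","wy","wz"],[*s,*v]) if x})
    print("d",d.round(1),"w",w.round(1),"n",n)
    for i in range(0,n,5): print(json.dumps(rows[i:i+5]))
def ob():
    o=robot.get_obs();print("t",round(o["t"],2),"p",o["position"].round(1),"rot",np.round(R.from_quat(o["tcp_rot"]).as_matrix()[:,2],3),"j",o["joint_positions"].round(2),"F",o["wrist_force"].round(1),"op",round(o["opening"],1))
E
python3 -c "
from p import *
plan([430,48,390],Rt(0.3))"
```

```text
d 723.6 w 74.1 n 17
[{"x": -34.0, "y": -25.1, "z": -5.1, "wx": 0.6, "wy": 0.9, "wz": -4.2}, {"x": -32.0, "y": -27.6, "z": -5.3, "wx": 0.7, "wy": 0.9, "wz": -4.2}, {"x": -29.8, "y": -29.9, "z": -5.4, "wx": 0.6, "wy": 0.8, "wz": -4.3}, {"x": -27.4, "y": -32.1, "z": -5.5, "wx": 0.6, "wy": 0.9, "wz": -4.2}, {"x": -24.9, "y": -34.1, "z": -5.6, "wx": 0.7, "wy": 0.9, "wz": -4.2}]
[{"x": -22.2, "y": -35.8, "z": -5.5, "wx": 0.6, "wy": 0.9, "wz": -4.2}, {"x": -19.4, "y": -37.5, "z": -5.5, "wx": 0.6, "wy": 0.8, "wz": -4.3}, {"x": -16.6, "y": -38.9, "z": -5.3, "wx": 0.7, "wy": 0.9, "wz": -4.2}, {"x": -13.5, "y": -40.0, "z": -5.0, "wx": 0.6, "wy": 0.9, "wz": -4.2}, {"x": -10.5, "y": -41.0, "z": -4.9, "wx": 0.6, "wy": 0.9, "wz": -4.2}]
[{"x": -7.4, "y": -41.6, "z": -4.5, "wx": 0.7, "wy": 0.8, "wz": -4.3}, {"x": -4.1, "y": -42.2, "z": -4.1, "wx": 0.6, "wy": 0.9, "wz": -4.2}, {"x": -1.1, "y": -42.4, "z": -3.7, "wx": 0.6, "wy": 0.9, "wz": -4.2}, {"x": 2.2, "y": -42.4, "z": -3.3, "wx": 0.7, "wy": 0.9, "wz": -4.2}, {"x": 5.3, "y": -42.1, "z": -2.7, "wx": 0.6, "wy": 0.9, "wz": -4.3}]
[{"x": 8.5, "y": -41.7, "z": -2.1, "wx": 0.7, "wy": 0.8, "wz": -4.2}, {"x": 11.5, "y": -40.9, "z": -1.5, "wx": 0.6, "wy": 0.9, "wz": -4.2}]
```

jog_arm(moves=[{"x": -34,"y": -25,"z": -5,"wx": 0.6,"wy": 0.9,"wz": -4.2},{"x": -32,"y": -28,"z": -5,"wx": 0.6,"wy": 0.9,"wz": -4.2},{"x": -30,"y": -30,"z": -5,"wx": 0.6,"wy": 0.9,"wz": -4.2},{"x": -27,"y": -32,"z": -5,"wx": 0.6,"wy": 0.9,"wz": -4.2},{"x": -25,"y": -34,"z": -6,"wx": 0.6,"wy": 0.9,"wz": -4.2}], gripper=0.5, force=40)

```text
t: 0.65
position: [253.1, -425.4, 327.7]
tcp_rot: [0.894, -0.445, 0.047, 0.002]
wrist_force: [1.2, 0.6, 0.3]
opening: 42.6
```

jog_arm(moves=[{"x": -22,"y": -36,"z": -5,"wx": 0.6,"wy": 0.9,"wz": -4.2},{"x": -19,"y": -38,"z": -5,"wx": 0.6,"wy": 0.9,"wz": -4.2},{"x": -17,"y": -39,"z": -5,"wx": 0.6,"wy": 0.9,"wz": -4.2},{"x": -14,"y": -40,"z": -5,"wx": 0.6,"wy": 0.9,"wz": -4.2},{"x": -10,"y": -41,"z": -5,"wx": 0.6,"wy": 0.9,"wz": -4.2}])

```text
t: 1.15
position: [328.4, -227.4, 351.1]
tcp_rot: [0.958, -0.273, 0.092, 0.005]
wrist_force: [0.7, 0.8, -0.1]
opening: 42.9
```

jog_arm(moves=[{"x": -7,"y": -42,"z": -5,"wx": 0.6,"wy": 0.9,"wz": -4.2},{"x": -4,"y": -42,"z": -4,"wx": 0.6,"wy": 0.9,"wz": -4.2},{"x": -1,"y": -42,"z": -4,"wx": 0.6,"wy": 0.9,"wz": -4.2},{"x": 2,"y": -42,"z": -3,"wx": 0.6,"wy": 0.9,"wz": -4.2},{"x": 5,"y": -42,"z": -3,"wx": 0.6,"wy": 0.9,"wz": -4.2}])

```text
t: 1.65
position: [403.3, -30.5, 375.8]
tcp_rot: [0.987, -0.091, 0.134, 0.008]
wrist_force: [0.7, -0.5, 0.1]
opening: 42.6
```

```bash
python3 -c "
from p import *
ob()
plan([470,49,360],Rt(0.6))"
```

```text
t 1.65 p [403.3 -30.5 375.8] rot [ 0.264 -0.04  -0.964] j [-0.39 -0.58  2.16  0.07  1.29 -0.21] F [ 0.7 -0.5  0.1] op 42.6
d 105.0 w 20.8 n 3
[{"x": 15.0, "y": -30.1, "z": 9.9, "wx": 1.1, "wy": 6.3, "wz": -2.7}, {"x": 15.1, "y": -29.1, "z": 12.1, "wx": 1.1, "wy": 6.2, "wz": -2.7}, {"x": 15.1, "y": -28.2, "z": 14.3, "wx": 1.0, "wy": 6.3, "wz": -2.8}]
```

jog_arm(moves=[{"x": 15,"y": -30,"z": 10,"wx": 1,"wy": 6.3,"wz": -2.7},{"x": 15,"y": -29,"z": 12,"wx": 1,"wy": 6.2,"wz": -2.7},{"x": 15,"y": -28,"z": 14,"wx": 1,"wy": 6.3,"wz": -2.8},{}])

```text
schema error: expected keys x, y, z, wx, wy, wz
```

```bash
python3 - <<'E'
from p import *
from bench import eyes
import cv2
ob()
for n in ["wrist","scene","top"]:
    d=eyes.get_image(n); cv2.imwrite(f"pics/{n}2.png",d["image"]); 
    if n=="wrist": print(d["extrinsics"].tolist()); np.savez("w2.npz",E=d["extrinsics"],K=d["mtx"])
E
```

```text
t 1.65 p [403.3 -30.5 375.8] rot [ 0.264 -0.04  -0.964] j [-0.39 -0.58  2.16  0.07  1.29 -0.21] F [ 0.7 -0.5  0.1] op 42.6
[[0.9472392459298947, -0.24852014564652666, 0.20242417883739, 397.5547746416353], [-0.17741064761950484, -0.9324842882239581, -0.31464029355231043, 42.731973770535674], [0.2669518179023892, 0.26212742974226366, -0.9273758340043815, 443.5866564390223], [0.0, 0.0, 0.0, 1.0]]
```

View pics/wrist2.png

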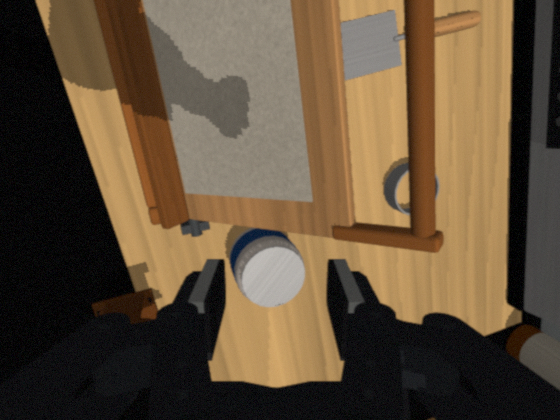

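View pics/scene2.png

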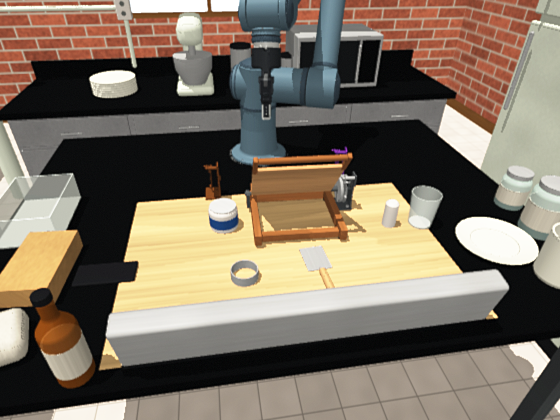

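```bash
python3 - <<'E'
from h import *
from scipy.optimize import least_squares
w=np.load("w2.npz");E=w["E"];K=w["K"]
def pw(p):
    q=E[:3,:3].T@(np.array(p)-E[:3,3]);q=K@q;return q[:2]/q[2]
S=lambda x,y:(190+x/4.4-.4,140+y/4.4-.4)
T=lambda x,y:(180+x/5.6-.4,170+y/5.6-.4)
def pd(f,a,b,pt): # distance of pt from projected line
    A,B=f(a),f(b);n=np.array([-(B-A)[1],(B-A)[0]]);n/=np.linalg.norm(n);return n@(np.array(pt)-A)
ps=lambda p:proj("scene",p);pt=lambda p:proj("top",p)
def model(v):
    hx,hy,yaw,a=v
    X=np.array([np.cos(yaw),np.sin(yaw),0]);Y=np.array([-np.sin(yaw),np.cos(yaw),0]);H=np.array([hx,hy,60]);
    rad=np.cos(a)*X+np.sin(a)*np.array([0,0,1]);return H,X,Y,rad
def f(v,det=False):
    H,X,Y,rad=model(v);m=H+235*rad;A=m+113*Y;B=m-113*Y
    r=[pd(ps,A,B,S(690,73)),pd(ps,A,B,S(310,92)),pd(pt,A,B,T(190,98)),pd(pt,A,B,T(655,105)),
       pd(pw,A,B,(421,20)),pd(pw,A,B,(423,120)),pd(pw,A,B,(424,215))]
    r+=[ *(0.4*(ps(H-129*Y)-np.array(S(258,240)))) , *(0.4*(pt(H-129*Y)-np.array(T(660,420))))]
    r+=[0.5*(ps(A)-np.array(S(700,72)))[0],0.5*(ps(B)-np.array(S(290,92)))[0],0.5*(pt(A)-np.array(T(180,97)))[0],0.5*(pt(B)-np.array(T(665,105)))[0],0.5*(pw(B)-np.array((425,238)))[1]]
    return np.array(r)
s=least_squares(f,[400,48,-.03,.9],x_scale=[10,10,.01,.02],loss="soft_l1");print(s.x,s.fun.round(1))
H,X,Y,rad=model(s.x);print("rail",H+235*rad)
E
```

```text
[ 3.99228320e+02  4.98416477e+01 -4.26527750e-02  9.14114745e-01] [ 0.3 -0.  -0.6 -2.1  0.4 -0.2  0.1 -0.4 -0.1  0.2 -0.1 -2.3 -0.2  1.5
 -0.6 -0.6]
rail [542.56344868  43.72429656 246.12527716]
```

jog_arm(moves=[{"x": 15,"y": -30,"z": 10,"wx": 1,"wy": 6.3,"wz": -2.7},{"x": 15,"y": -29,"z": 12,"wx": 1,"wy": 6.2,"wz": -2.7},{"x": 15,"y": -28,"z": 14,"wx": 1,"wy": 6.3,"wz": -2.8},{"x": 0,"y": 0,"z": 0,"wx": 0,"wy": 0,"wz": 0}])

```text
t: 2.2
position: [469.4, 47.5, 357.1]
tcp_rot: [0.956, -0.015, 0.293, 0.006]
wrist_force: [-0.7, -0.2, -0.3]
opening: 42.8
```

```bash
python3 - <<'E'
from p import *
from bench import eyes
import cv2
ob()
d=eyes.get_image("wrist"); I=d["image"]; np.savez("w3.npz",E=d["extrinsics"],K=d["mtx"])
E=d["extrinsics"]
def pw(p):
    q=E[:3,:3].T@(np.array(p)-E[:3,3]);q=d["mtx"]@q;return q[:2]/q[2]
Y=np.array([.04,1,0])
for s in (-110,0,100):
    u=pw(np.array([542.5,43.7,246.1])+s*Y);print(u);cv2.circle(I,tuple(int(k) for k in u),4,(0,255,0),1)
cv2.imwrite("pics/w3.png",I)
E
```

```text
t 2.2 p [469.4  47.5 357.1] rot [ 0.56  -0.021 -0.828] j [-0.17 -0.51  2.2   0.1   0.86 -0.18] F [-0.7 -0.2 -0.3] op 42.8
[272.58237595 387.42252   ]
[273.62204587 232.28336466]
[274.863541    47.02792647]
```

View pics/w3.png

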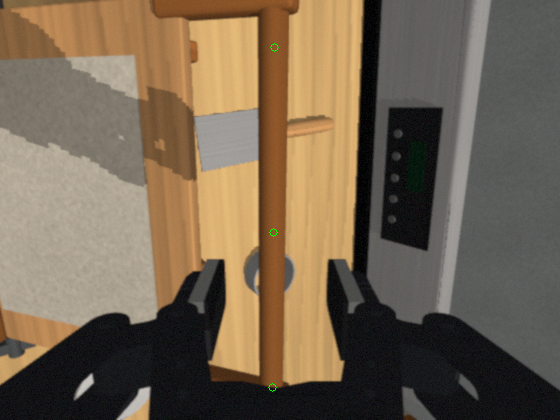

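jog_arm(moves=[{"x": -1,"y": 0,"z": 20,"wx": 0,"wy": 0,"wz": 0},{"x": 0,"y": 0,"z": 20,"wx": 0,"wy": 0,"wz": 0},{"x": 0,"y": 0,"z": 15,"wx": 0,"wy": 0,"wz": 0},{"x": 0,"y": 0,"z": 10,"wx": 0,"wy": 0,"wz": 0}])

```text
t: 2.65
position: [505.7, 43.4, 304.8]
tcp_rot: [0.956, -0.017, 0.294, 0.007]
wrist_force: [0.1, -0.5, -0.4]
opening: 42.5
```

```bash
python3 - <<'E'
from p import *
from bench import eyes
import cv2
ob()
d=eyes.get_image("wrist"); I=d["image"]
cv2.imwrite("pics/w4.png",I)
I=eyes.get_image("scene")["image"][100:220,210:370];cv2.imwrite("pics/s4.png",cv2.resize(I,None,fx=5,fy=5,interpolation=2))
E
```

```text
t 2.65 p [505.7  43.4 304.8] rot [ 0.561 -0.024 -0.827] j [-0.16 -0.34  2.18  0.1   0.71 -0.18] F [ 0.1 -0.5 -0.4] op 42.5
```

View pics/w4.png

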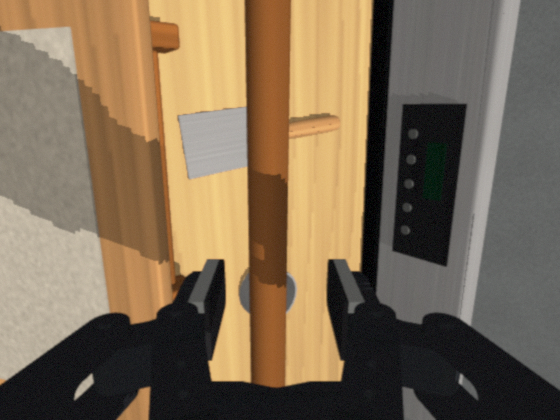

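View pics/s4.png

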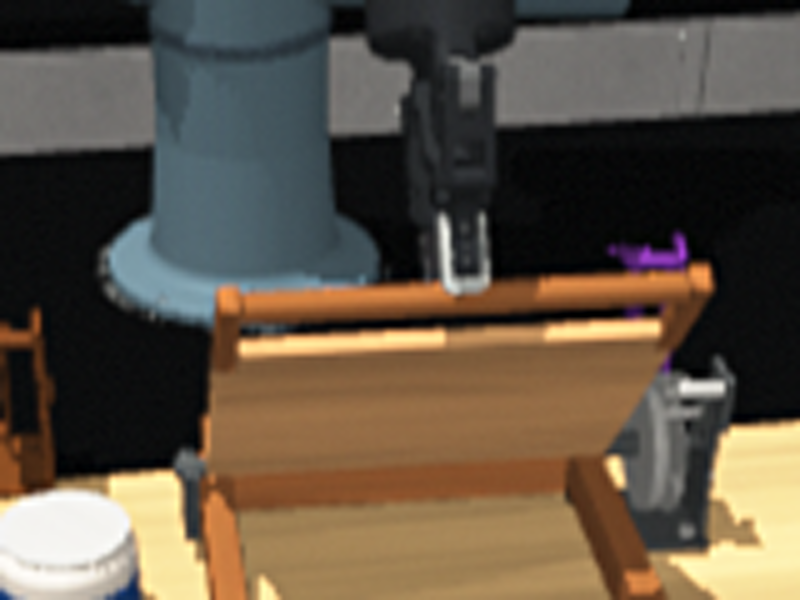

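jog_arm(moves=[{"x": -2.5,"y": 0,"z": 8,"wx": 0,"wy": 0,"wz": 0},{"x": 0,"y": 0,"z": 8,"wx": 0,"wy": 0,"wz": 0},{"x": 0,"y": 0,"z": 0,"wx": 0,"wy": 0,"wz": 0}])

```text
t: 3.05
position: [512.4, 44.8, 290.0]
tcp_rot: [0.956, -0.016, 0.294, 0.007]
wrist_force: [-1.0, 0.5, -0.1]
opening: 42.6
```

jog_arm(moves=[{"x": 0,"y": 0,"z": 0,"wx": 0,"wy": 0,"wz": 0},{"x": 0,"y": 0,"z": 0,"wx": 0,"wy": 0,"wz": 0},{"x": 0,"y": 0,"z": 0,"wx": 0,"wy": 0,"wz": 0}], gripper=0.8, force=40)

```text
t: 3.35
position: [512.1, 45.1, 290.5]
tcp_rot: [0.956, -0.016, 0.294, 0.007]
wrist_force: [-1.9, 0.4, -1.3]
opening: 17.0
```

jog_arm(moves=[{"x": 0,"y": 0,"z": 0,"wx": 0,"wy": 0,"wz": 0},{"x": 0,"y": 0,"z": 0,"wx": 0,"wy": 0,"wz": 0},{"x": 0,"y": 0,"z": 0,"wx": 0,"wy": 0,"wz": 0}], gripper=1)

```text
t: 3.65
position: [511.9, 45.1, 290.1]
tcp_rot: [0.956, -0.016, 0.293, 0.006]
wrist_force: [-3.8, 0.3, -3.3]
opening: 14.9
```

```bash
python3 - <<'E'
from p import *
from bench import eyes
import cv2
ob()
d=eyes.get_image("wrist"); I=d["image"]
cv2.imwrite("pics/w5.png",I)
I=eyes.get_image("scene")["image"][100:220,210:370];cv2.imwrite("pics/s5.png",cv2.resize(I,None,fx=5,fy=5,interpolation=2))
E
```

```text
t 3.65 p [511.9  45.1 290.1] rot [ 0.561 -0.022 -0.828] j [-0.16 -0.3   2.18  0.11  0.68 -0.19] F [-3.8  0.3 -3.3] op 14.9
```

View pics/w5.png

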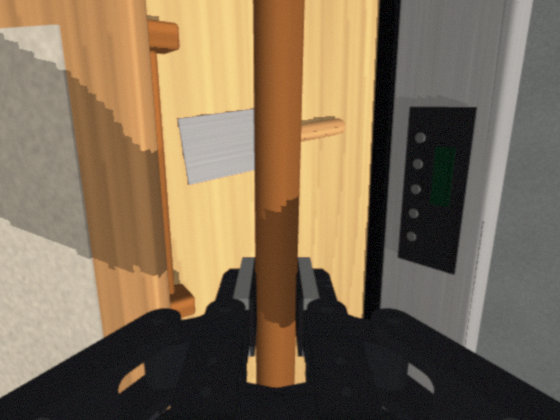

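View pics/s5.png

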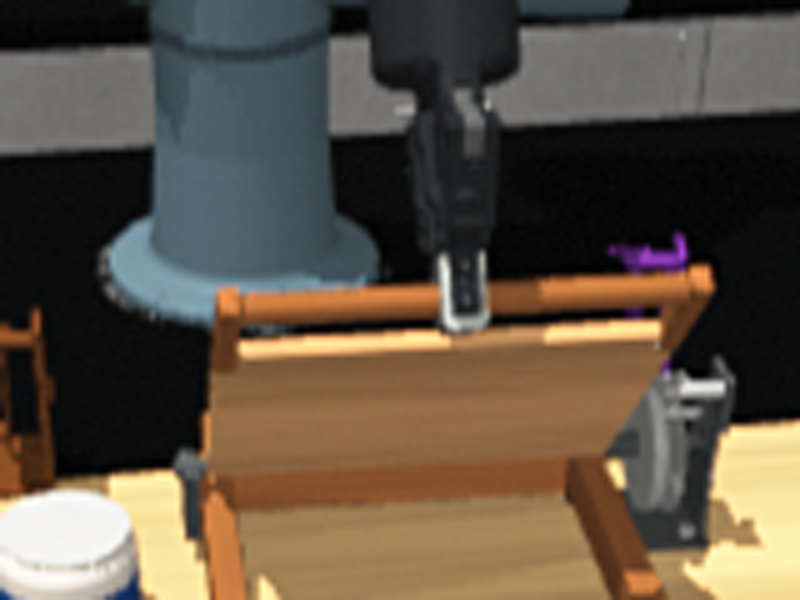

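```bash
cat >> p.py <<'E'
HX=399.2;L=235.;HZ=60.
def st(hx=None):
    o=robot.get_obs();p=o["position"];M=R.from_quat(o["tcp_rot"]).as_matrix()
    g=p+M[:,2]*53.9
    Xh=np.array([np.cos(-.036),np.sin(-.036),0]);
    rx=(g-np.array([HX,49.0,0]))@Xh;rz=g[2]-HZ;a=np.arctan2(rz,rx);r=np.hypot(rx,rz)
    F=o["wrist_force"];tan=-(F@Xh)*-np.sin(a)-F[2]*np.cos(a);rad=-(F@Xh)*np.cos(a)-F[2]*np.sin(a)
    print("t %.2f a %.4f r %.1f | load tangential %.1f radial %.1f | op %.1f g"%(o["t"],a,r,tan,rad,o["opening"]),g.round(1),"Fxyz",F.round(1),"Ftool",(M.T@F).round(1),"tilt %.3f"%np.arctan2(M[0,2],-M[2,2]),"j",o["joint_positions"].round(2))
    return a,r,M
def arc(a1,a2,n,t2=None):
    a,r,M=st();t=np.arctan2(M[0,2],-M[2,2]);t2=t if t2 is None else t2
    P=lambda a:np.array([L*np.cos(a),L*np.sin(a)])
    w=(t2-t)/n;rows=[]
    tcp=lambda a,t:P(a)-53.9*np.array([np.sin(t),-np.cos(t)])
    for i in range(n):
        d=tcp(a1+(a2-a1)*(i+1)/n,t+w*(i+1))-tcp(a1+(a2-a1)*i/n,t+w*i);tt=t+w*i
        rows.append({"x":round(float(d@[np.cos(tt),np.sin(tt)]),1),"y":0,"z":round(float(d@[np.sin(tt),-np.cos(tt)]),1),"wx":0,"wy":round(float(np.degrees(-w)) ,1) if 0 else round(float(np.degrees(w)),1)*-1,"wz":0})
    for i in range(0,n,5): print(json.dumps(rows[i:i+5]))
E
python3 - <<'E'
from p import *
r0=Rt(0.3);r1=Rt(.4);print((r0.inv()*r1).as_rotvec())
arc(.914,1.2,20)
E
```

```text
[1.73544649e-18 1.00000000e-01 2.16930811e-19]
t 3.75 a 0.9137 r 234.2 | load tangential -0.8 radial 5.2 | op 14.6 g [542.2  43.9 245.5] Fxyz [-3.8  0.6 -3.6] Ftool [-5.2 -0.5  0.9] tilt 0.595 j [-0.16 -0.3   2.18  0.11  0.68 -0.19]
[{"x": -1.1, "y": 0, "z": -3.2, "wx": 0, "wy": -0.0, "wz": 0}, {"x": -1.1, "y": 0, "z": -3.2, "wx": 0, "wy": -0.0, "wz": 0}, {"x": -1.2, "y": 0, "z": -3.2, "wx": 0, "wy": -0.0, "wz": 0}, {"x": -1.2, "y": 0, "z": -3.1, "wx": 0, "wy": -0.0, "wz": 0}, {"x": -1.3, "y": 0, "z": -3.1, "wx": 0, "wy": -0.0, "wz": 0}]
[{"x": -1.3, "y": 0, "z": -3.1, "wx": 0, "wy": -0.0, "wz": 0}, {"x": -1.3, "y": 0, "z": -3.1, "wx": 0, "wy": -0.0, "wz": 0}, {"x": -1.4, "y": 0, "z": -3.1, "wx": 0, "wy": -0.0, "wz": 0}, {"x": -1.4, "y": 0, "z": -3.0, "wx": 0, "wy": -0.0, "wz": 0}, {"x": -1.5, "y": 0, "z": -3.0, "wx": 0, "wy": -0.0, "wz": 0}]
[{"x": -1.5, "y": 0, "z": -3.0, "wx": 0, "wy": -0.0, "wz": 0}, {"x": -1.6, "y": 0, "z": -3.0, "wx": 0, "wy": -0.0, "wz": 0}, {"x": -1.6, "y": 0, "z": -3.0, "wx": 0, "wy": -0.0, "wz": 0}, {"x": -1.6, "y": 0, "z": -2.9, "wx": 0, "wy": -0.0, "wz": 0}, {"x": -1.7, "y": 0, "z": -2.9, "wx": 0, "wy": -0.0, "wz": 0}]
[{"x": -1.7, "y": 0, "z": -2.9, "wx": 0, "wy": -0.0, "wz": 0}, {"x": -1.8, "y": 0, "z": -2.9, "wx": 0, "wy": -0.0, "wz": 0}, {"x": -1.8, "y": 0, "z": -2.8, "wx": 0, "wy": -0.0, "wz": 0}, {"x": -1.9, "y": 0, "z": -2.8, "wx": 0, "wy": -0.0, "wz": 0}, {"x": -1.9, "y": 0, "z": -2.8, "wx": 0, "wy": -0.0, "wz": 0}]
```

jog_arm(moves=[{"x": -1.7,"y": 0,"z": -3.2,"wx": 0,"wy": 0,"wz": 0},{"x": -1.1,"y": 0,"z": -3.2,"wx": 0,"wy": 0,"wz": 0},{"x": -1.2,"y": 0,"z": -3.2,"wx": 0,"wy": 0,"wz": 0},{"x": -1.2,"y": 0,"z": -3.1,"wx": 0,"wy": 0,"wz": 0},{"x": -1.3,"y": 0,"z": -3.1,"wx": 0,"wy": 0,"wz": 0}])

```text
t: 4.25
position: [498.0, 45.6, 300.5]
tcp_rot: [0.955, -0.016, 0.295, 0.007]
wrist_force: [0.4, 2.3, -5.7]
opening: 14.4
```

```bash
sed -i 's/round(float(np.degrees(-w)) ,1) if 0 else round(float(np.degrees(w)),1)\*-1/round(float(np.degrees(w)),1)/' p.py; python3 -c "
from p import *
st()"
```

```text
t 4.25 a 0.9878 r 234.7 | load tangential 3.5 radial 4.6 | op 14.4 g [528.3  44.4 256. ] Fxyz [ 0.4  2.3 -5.7] Ftool [-2.9 -2.4  4.9] tilt 0.598 j [-0.16 -0.36  2.2   0.11  0.71 -0.19]
```

jog_arm(moves=[{"x": -1.6,"y": 0,"z": -3.1,"wx": 0,"wy": 0,"wz": 0},{"x": -1.4,"y": 0,"z": -3.1,"wx": 0,"wy": 0,"wz": 0},{"x": -1.4,"y": 0,"z": -3.1,"wx": 0,"wy": 0,"wz": 0},{"x": -1.4,"y": 0,"z": -3.0,"wx": 0,"wy": 0,"wz": 0},{"x": -1.5,"y": 0,"z": -3.0,"wx": 0,"wy": 0,"wz": 0}])

```text
t: 4.75
position: [483.8, 46.1, 309.7]
tcp_rot: [0.955, -0.016, 0.295, 0.007]
wrist_force: [4.2, 4.4, -5.6]
opening: 14.7
```

```bash
python3 -c "
from p import *
st()"
```

```text
t 4.75 a 1.0598 r 235.3 | load tangential 6.3 radial 2.9 | op 14.7 g [514.2  44.9 265.2] Fxyz [ 4.2  4.4 -5.6] Ftool [ 0.2 -4.6  6.9] tilt 0.600 j [-0.17 -0.42  2.22  0.11  0.74 -0.19]
```

jog_arm(moves=[{"x": -1.5,"y": 0,"z": -3.0,"wx": 0,"wy": 0,"wz": 0},{"x": -1.6,"y": 0,"z": -3.0,"wx": 0,"wy": 0,"wz": 0},{"x": -1.6,"y": 0,"z": -3.0,"wx": 0,"wy": 0,"wz": 0}])

```text
t: 5.05
position: [475.0, 46.4, 314.8]
tcp_rot: [0.955, -0.016, 0.296, 0.006]
wrist_force: [5.6, 5.5, -6.5]
opening: 14.3
```

```bash
python3 -c "
from p import *
st()"
```

```text
t 5.05 a 1.1027 r 235.6 | load tangential 7.7 radial 3.4 | op 14.3 g [505.5  45.3 270.3] Fxyz [ 5.6  5.5 -6.5] Ftool [ 0.8 -5.7  8.4] tilt 0.601 j [-0.17 -0.45  2.24  0.11  0.76 -0.19]
```

jog_arm(moves=[{"x": -1.6,"y": -0.3,"z": -2.9,"wx": 0,"wy": 0,"wz": 0},{"x": -1.7,"y": -0.3,"z": -2.9,"wx": 0,"wy": 0,"wz": 0},{"x": -1.7,"y": -0.3,"z": -2.9,"wx": 0,"wy": 0,"wz": 0}])

```text
t: 5.35
position: [466.2, 47.0, 319.3]
tcp_rot: [0.955, -0.016, 0.296, 0.008]
wrist_force: [7.4, -1.1, -6.4]
opening: 14.2
```

```bash
python3 -c "
from p import *
st()"
```

```text
t 5.35 a 1.1445 r 236.0 | load tangential 9.4 radial 2.8 | op 14.2 g [496.7  45.8 274.9] Fxyz [ 7.4 -1.1 -6.4] Ftool [2.4 0.9 9.5] tilt 0.602 j [-0.17 -0.48  2.25  0.1   0.78 -0.19]
```

jog_arm(moves=[{"x": -1.8,"y": -0.2,"z": -2.9,"wx": 0,"wy": 0,"wz": 0},{"x": -1.8,"y": -0.2,"z": -2.8,"wx": 0,"wy": 0,"wz": 0}])

```text
t: 5.55
position: [460.1, 47.4, 322.3]
tcp_rot: [0.955, -0.016, 0.296, 0.008]
wrist_force: [3.7, -2.7, -3.6]
opening: 14.5
```

```bash
python3 -c "
from p import *
st()"
```

```text
t 5.55 a 1.1734 r 236.3 | load tangential 4.9 radial 1.8 | op 14.5 g [490.6  46.1 277.9] Fxyz [ 3.7 -2.7 -3.6] Ftool [1.1 2.5 5.1] tilt 0.602 j [-0.17 -0.51  2.26  0.1   0.79 -0.19]
```

jog_arm(moves=[{"x": -1.8,"y": 0.1,"z": -2.8,"wx": 0,"wy": 0,"wz": 0},{"x": -1.8,"y": 0.1,"z": -2.8,"wx": 0,"wy": 0,"wz": 0}])

```text
t: 5.75
position: [453.9, 47.6, 325.1]
tcp_rot: [0.955, -0.016, 0.296, 0.007]
wrist_force: [3.3, -2.8, -0.5]
opening: 14.4
```

```bash
python3 -c "
from p import *
st()"
```

```text
t 5.75 a 1.2022 r 236.6 | load tangential 3.4 radial -0.7 | op 14.4 g [484.4  46.4 280.7] Fxyz [ 3.3 -2.8 -0.5] Ftool [2.5 2.7 2.4] tilt 0.602 j [-0.18 -0.53  2.27  0.1   0.81 -0.19]
```

jog_arm(moves=[{"x": -1.9,"y": 0,"z": -2.7,"wx": 0,"wy": 0,"wz": 0}])

```text
t: 5.85
position: [450.9, 47.8, 326.3]
tcp_rot: [0.955, -0.016, 0.297, 0.007]
wrist_force: [4.6, -3.9, -0.1]
opening: 14.4
```

```bash
python3 -c "
from p import *
st()"
```

```text
t 5.85 a 1.2159 r 236.7 | load tangential 4.5 radial -1.5 | op 14.4 g [481.4  46.5 281.9] Fxyz [ 4.6 -3.9 -0.1] Ftool [3.8 3.8 2.8] tilt 0.602 j [-0.18 -0.54  2.28  0.11  0.81 -0.19]
```

jog_arm(moves=[{"x": -1.6,"y": 0.3,"z": -1.9,"wx": 0,"wy": 0,"wz": 0}])

```text
t: 5.95
position: [448.6, 47.8, 327.3]
tcp_rot: [0.955, -0.016, 0.297, 0.007]
wrist_force: [4.3, -0.9, 3.7]
opening: 14.5
```

```bash
python3 -c "
from p import *
st()"
```

```text
t 5.95 a 1.2264 r 236.8 | load tangential 2.8 radial -5.0 | op 14.5 g [479.1  46.6 282.9] Fxyz [ 4.3 -0.9  3.7] Ftool [ 5.7  0.8 -0.6] tilt 0.603 j [-0.18 -0.55  2.28  0.11  0.82 -0.19]
```

jog_arm(moves=[{"x": -1.6,"y": 0.2,"z": -1.9,"wx": 0,"wy": 0,"wz": 0}])

```text
t: 6.05
position: [446.3, 47.8, 328.1]
tcp_rot: [0.955, -0.016, 0.297, 0.007]
wrist_force: [6.3, -1.0, 3.9]
opening: 14.6
```

```bash
python3 -c "
from p import *
st()"
```

```text
t 6.05 a 1.2366 r 236.9 | load tangential 4.7 radial -5.8 | op 14.6 g [476.9  46.6 283.8] Fxyz [ 6.3 -1.   3.9] Ftool [7.4 0.7 0.4] tilt 0.603 j [-0.18 -0.56  2.28  0.11  0.82 -0.2 ]
```

jog_arm(moves=[{"x": -2.0,"y": 0,"z": -1.0,"wx": 0,"wy": 0,"wz": 0},{"x": 0,"y": 0,"z": 0,"wx": 0,"wy": 0,"wz": 0}])

```text
t: 6.25
position: [444.5, 47.9, 328.7]
tcp_rot: [0.954, -0.016, 0.298, 0.007]
wrist_force: [4.9, 0.2, 5.7]
opening: 14.4
```

```bash
python3 - <<'E'
from p import *
from bench import eyes
import cv2
st()
d=eyes.get_image("wrist"); I=d["image"]
cv2.imwrite("pics/w6.png",I)
I=eyes.get_image("scene")["image"][100:220,210:370];cv2.imwrite("pics/s6.png",cv2.resize(I,None,fx=5,fy=5,interpolation=2))
st()
E
```

```text
t 6.25 a 1.2443 r 236.9 | load tangential 2.8 radial -6.9 | op 14.4 g [475.2  46.7 284.4] Fxyz [4.9 0.2 5.7] Ftool [ 7.2 -0.3 -1.9] tilt 0.605 j [-0.18 -0.57  2.29  0.11  0.83 -0.2 ]
t 6.35 a 1.2439 r 236.9 | load tangential 3.8 radial -8.6 | op 14.5 g [475.2  46.7 284.4] Fxyz [ 6.3 -0.3  6.9] Ftool [ 9.1  0.1 -2.1] tilt 0.605 j [-0.18 -0.57  2.29  0.11  0.83 -0.2 ]
```

View pics/s6.png

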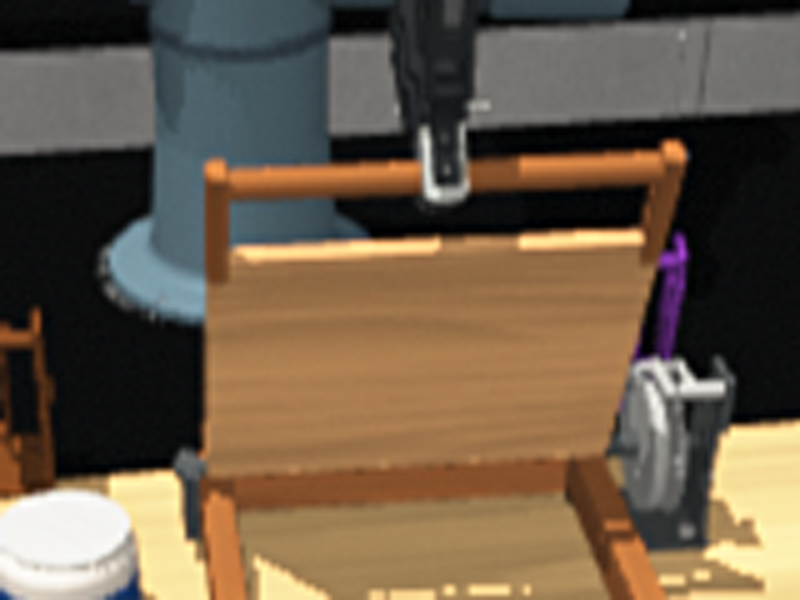

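View pics/w6.png

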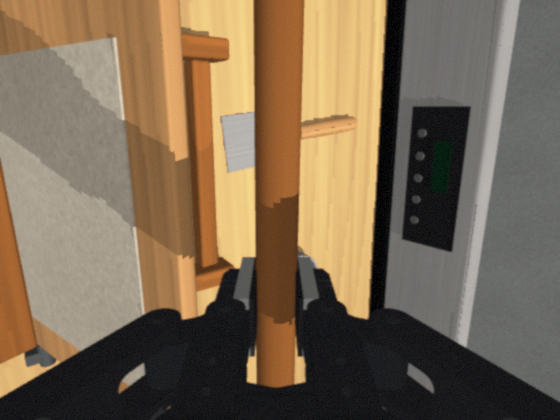

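jog_arm(moves=[{"x": 0.6,"y": 0,"z": -1.0,"wx": 0,"wy": 0,"wz": 0},{"x": 0,"y": 0,"z": 0,"wx": 0,"wy": 0,"wz": 0}])

```text
t: 6.55
position: [444.1, 47.9, 329.0]
tcp_rot: [0.955, -0.016, 0.297, 0.007]
wrist_force: [4.5, -0.3, 4.5]
opening: 14.5
```

```bash
python3 -c "
from p import *
st()"
```

```text
t 6.55 a 1.2463 r 237.0 | load tangential 2.8 radial -5.7 | op 14.5 g [474.7  46.7 284.6] Fxyz [ 4.5 -0.3  4.5] Ftool [ 6.2  0.1 -1.1] tilt 0.603 j [-0.18 -0.57  2.29  0.11  0.83 -0.2 ]
```

jog_arm(moves=[{"x": -0.2,"y": 0,"z": -1.7,"wx": 0,"wy": 0,"wz": 0}])

```text
t: 6.65
position: [442.8, 48.0, 329.6]
tcp_rot: [0.955, -0.016, 0.296, 0.007]
wrist_force: [5.2, -2.4, 2.4]
opening: 14.4
```

```bash
python3 -c "
from p import *
st()"
```

```text
t 6.65 a 1.2528 r 237.1 | load tangential 4.3 radial -3.9 | op 14.4 g [473.3  46.8 285.2] Fxyz [ 5.2 -2.4  2.4] Ftool [5.7 2.2 1. ] tilt 0.602 j [-0.18 -0.58  2.29  0.11  0.83 -0.2 ]
```

jog_arm(moves=[{"x": -0.8,"y": 0.2,"z": -1.9,"wx": 0,"wy": 0,"wz": 0},{"x": 0,"y": 0,"z": 0,"wx": 0,"wy": 0,"wz": 0}])

```text
t: 6.85
position: [440.8, 48.0, 330.4]
tcp_rot: [0.955, -0.016, 0.296, 0.007]
wrist_force: [5.8, -0.2, 2.5]
opening: 14.5
```

```bash
python3 -c "
from p import *
st()"
```

```text
t 6.85 a 1.2620 r 237.2 | load tangential 4.8 radial -4.1 | op 14.5 g [471.3  46.8 286. ] Fxyz [ 5.8 -0.2  2.5] Ftool [ 6.2 -0.   1.2] tilt 0.601 j [-0.18 -0.58  2.29  0.11  0.84 -0.2 ]
```

jog_arm(moves=[{"x": -0.8,"y": 0.1,"z": -1.9,"wx": 0,"wy": 0,"wz": 0}])

```text
t: 6.95
position: [439.0, 48.1, 331.1]
tcp_rot: [0.955, -0.016, 0.296, 0.006]
wrist_force: [7.1, 0.7, -0.4]
opening: 14.5
```

```bash
python3 -c "
from p import *
st()"
```

```text
t 6.95 a 1.2700 r 237.3 | load tangential 6.8 radial -1.7 | op 14.5 g [469.5  46.9 286.6] Fxyz [ 7.1  0.7 -0.4] Ftool [ 5.6 -1.   4.3] tilt 0.600 j [-0.18 -0.59  2.29  0.11  0.84 -0.2 ]
```

jog_arm(moves=[{"x": -0.9,"y": 0,"z": -1.7,"wx": 0,"wy": 0,"wz": 0},{"x": 0,"y": 0,"z": 0,"wx": 0,"wy": 0,"wz": 0}])

```text
t: 7.15
position: [437.1, 48.1, 331.8]
tcp_rot: [0.955, -0.016, 0.296, 0.006]
wrist_force: [6.9, -0.8, 1.5]
opening: 14.4
```

```bash
python3 - <<'E'
from p import *
from bench import eyes
import cv2
st()
d=eyes.get_image("wrist"); I=d["image"]
cv2.imwrite("pics/w7.png",I)
I=eyes.get_image("scene")["image"][100:220,210:370];cv2.imwrite("pics/s7.png",cv2.resize(I,None,fx=5,fy=5,interpolation=2))
st()
E
```

```text
t 7.15 a 1.2786 r 237.4 | load tangential 6.1 radial -3.5 | op 14.4 g [467.6  47.  287.4] Fxyz [ 6.9 -0.8  1.5] Ftool [6.6 0.6 2.6] tilt 0.600 j [-0.18 -0.6   2.3   0.11  0.85 -0.2 ]
t 7.25 a 1.2784 r 237.4 | load tangential 5.8 radial -2.6 | op 14.7 g [467.6  47.  287.4] Fxyz [ 6.3 -0.   0.8] Ftool [ 5.7 -0.2  2.9] tilt 0.600 j [-0.18 -0.6   2.3   0.11  0.85 -0.2 ]
```

View pics/s7.png

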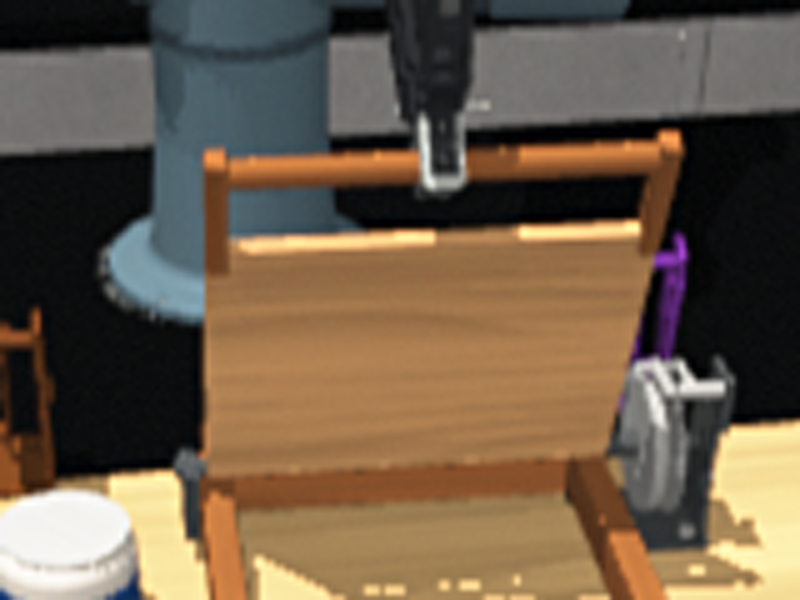

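View pics/w7.png

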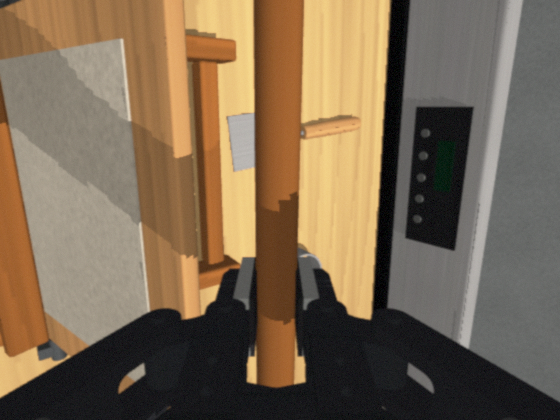

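```bash
python3 - <<'E'
from h import *
X=np.array([np.cos(-.038),np.sin(-.038),0]);Y=np.array([-X[1],X[0],0]);H=np.array([399.2,49.5,60])
def av(pl,pr):
    from scipy.optimize import least_squares
    def f(a):
        m=H+235*(np.cos(a[0])*X+np.sin(a[0])*np.array([0,0,1]))
        r=[]
        A,B=proj("scene",m+113*Y),proj("scene",m-113*Y)
        n=np.array([-(B-A)[1],(B-A)[0]]);n/=np.linalg.norm(n)
        return [n@(np.array(q)-A) for q in (pl,pr)]
    s=least_squares(f,[1.2]);return s.x,s.fun
S=lambda x,y:(210+x/5-.4,100+y/5-.4)
print("start",av(S(235,301),S(690,279)))
print("s6",av(S(235,181),S(655,161)))
print("s7",av(S(235,171),S(655,152)))
E
```

```text
start (array([0.92489924]), array([ 0.00474303, -0.0048594 ]))
s6 (array([1.24519848]), array([-0.22985062,  0.23504765]))
s7 (array([1.27626085]), array([-0.15204798,  0.15548559]))
```

jog_arm(moves=[{"x": -1.0,"y": 0,"z": -1.7,"wx": 0,"wy": 0,"wz": 0},{"x": 0,"y": 0,"z": 0,"wx": 0,"wy": 0,"wz": 0}])

```text
t: 7.45
position: [435.4, 48.2, 332.5]
tcp_rot: [0.955, -0.016, 0.296, 0.006]
wrist_force: [8.2, -0.4, -0.6]
opening: 14.6
```

```bash
python3 -c "
from p import *
st()"
```

```text
t 7.45 a 1.2866 r 237.5 | load tangential 8.0 radial -1.8 | op 14.6 g [465.8  47.  288. ] Fxyz [ 8.2 -0.4 -0.6] Ftool [6.4 0.1 5.1] tilt 0.600 j [-0.19 -0.6   2.3   0.11  0.85 -0.2 ]
```

```bash
python3 -c "
from p import *
arc(1.278,1.078,10,.52)"
```

```text
t 7.45 a 1.2866 r 237.5 | load tangential 8.0 radial -1.8 | op 14.6 g [465.8  47.  288. ] Fxyz [ 8.2 -0.4 -0.6] Ftool [6.4 0.1 5.1] tilt 0.600 j [-0.19 -0.6   2.3   0.11  0.85 -0.2 ]
[{"x": 3.3, "y": 0, "z": 3.7, "wx": 0, "wy": -0.5, "wz": 0}, {"x": 3.3, "y": 0, "z": 3.7, "wx": 0, "wy": -0.5, "wz": 0}, {"x": 3.3, "y": 0, "z": 3.8, "wx": 0, "wy": -0.5, "wz": 0}, {"x": 3.2, "y": 0, "z": 3.8, "wx": 0, "wy": -0.5, "wz": 0}, {"x": 3.2, "y": 0, "z": 3.8, "wx": 0, "wy": -0.5, "wz": 0}]
[{"x": 3.1, "y": 0, "z": 3.9, "wx": 0, "wy": -0.5, "wz": 0}, {"x": 3.1, "y": 0, "z": 3.9, "wx": 0, "wy": -0.5, "wz": 0}, {"x": 3.0, "y": 0, "z": 3.9, "wx": 0, "wy": -0.5, "wz": 0}, {"x": 3.0, "y": 0, "z": 4.0, "wx": 0, "wy": -0.5, "wz": 0}, {"x": 2.9, "y": 0, "z": 4.0, "wx": 0, "wy": -0.5, "wz": 0}]
```

jog_arm(moves=[{"x": 3.3,"y": 0,"z": 3.7,"wx": 0,"wy": -0.5,"wz": 0},{"x": 3.3,"y": 0,"z": 3.7,"wx": 0,"wy": -0.5,"wz": 0},{"x": 3.3,"y": 0,"z": 3.8,"wx": 0,"wy": -0.5,"wz": 0},{"x": 3.2,"y": 0,"z": 3.8,"wx": 0,"wy": -0.5,"wz": 0},{"x": 3.2,"y": 0,"z": 3.8,"wx": 0,"wy": -0.5,"wz": 0}])

```text
t: 7.95
position: [459.6, 47.3, 325.5]
tcp_rot: [0.962, -0.016, 0.273, 0.006]
wrist_force: [1.5, 0.4, 5.4]
opening: 14.3
```

```bash
python3 -c "
from p import *
st()"
```

```text
t 7.95 a 1.1869 r 237.0 | load tangential -0.6 radial -5.6 | op 14.3 g [487.9  46.1 279.7] Fxyz [1.5 0.4 5.4] Ftool [ 4.1 -0.4 -3.8] tilt 0.554 j [-0.17 -0.49  2.24  0.09  0.85 -0.18]
```

jog_arm(moves=[{"x": 3.3,"y": 0,"z": 3.7,"wx": 0,"wy": -0.5,"wz": 0},{"x": 3.3,"y": 0,"z": 3.7,"wx": 0,"wy": -0.5,"wz": 0},{"x": 3.1,"y": 0,"z": 3.8,"wx": 0,"wy": -0.5,"wz": 0},{"x": 3.1,"y": 0,"z": 3.9,"wx": 0,"wy": -0.5,"wz": 0},{"x": 3.0,"y": 0,"z": 3.9,"wx": 0,"wy": -0.5,"wz": 0}])

```text
t: 8.45
position: [482.5, 46.4, 316.4]
tcp_rot: [0.968, -0.016, 0.252, 0.006]
wrist_force: [0.1, -1.2, 4.3]
opening: 14.5
```

```bash
python3 -c "
from p import *
a,r,M=st()
arc(a-.005,a-.205,10,.42)"
```

```text
t 8.45 a 1.0886 r 236.3 | load tangential -1.9 radial -3.8 | op 14.5 g [508.7  45.3 269.4] Fxyz [ 0.1 -1.2  4.3] Ftool [ 2.2  1.2 -3.7] tilt 0.508 j [-0.16 -0.39  2.18  0.08  0.85 -0.16]
t 8.45 a 1.0886 r 236.3 | load tangential -1.9 radial -3.8 | op 14.5 g [508.7  45.3 269.4] Fxyz [ 0.1 -1.2  4.3] Ftool [ 2.2  1.2 -3.7] tilt 0.508 j [-0.16 -0.39  2.18  0.08  0.85 -0.16]
[{"x": 3.0, "y": 0, "z": 4.0, "wx": 0, "wy": -0.5, "wz": 0}, {"x": 2.9, "y": 0, "z": 4.0, "wx": 0, "wy": -0.5, "wz": 0}, {"x": 2.9, "y": 0, "z": 4.0, "wx": 0, "wy": -0.5, "wz": 0}, {"x": 2.9, "y": 0, "z": 4.1, "wx": 0, "wy": -0.5, "wz": 0}, {"x": 2.8, "y": 0, "z": 4.1, "wx": 0, "wy": -0.5, "wz": 0}]
[{"x": 2.8, "y": 0, "z": 4.1, "wx": 0, "wy": -0.5, "wz": 0}, {"x": 2.7, "y": 0, "z": 4.1, "wx": 0, "wy": -0.5, "wz": 0}, {"x": 2.7, "y": 0, "z": 4.2, "wx": 0, "wy": -0.5, "wz": 0}, {"x": 2.6, "y": 0, "z": 4.2, "wx": 0, "wy": -0.5, "wz": 0}, {"x": 2.6, "y": 0, "z": 4.2, "wx": 0, "wy": -0.5, "wz": 0}]
```

jog_arm(moves=[{"x": 3.0,"y": 0,"z": 4.0,"wx": 0,"wy": -0.5,"wz": 0},{"x": 2.9,"y": 0,"z": 4.0,"wx": 0,"wy": -0.5,"wz": 0},{"x": 2.9,"y": 0,"z": 4.0,"wx": 0,"wy": -0.5,"wz": 0},{"x": 2.9,"y": 0,"z": 4.1,"wx": 0,"wy": -0.5,"wz": 0}])

```text
t: 8.85
position: [500.2, 45.7, 307.5]
tcp_rot: [0.972, -0.016, 0.234, 0.006]
wrist_force: [-0.8, -2.1, 2.1]
opening: 14.4
```

```bash
python3 -c "
from p import *
a,r,M=st()"
```

```text
t 8.85 a 1.0088 r 235.8 | load tangential -1.8 radial -1.4 | op 14.4 g [524.8  44.7 259.5] Fxyz [-0.8 -2.1  2.1] Ftool [ 0.3  2.2 -2.2] tilt 0.473 j [-0.15 -0.32  2.13  0.07  0.85 -0.15]
```

jog_arm(moves=[{"x": 2.8,"y": 0,"z": 4.1,"wx": 0,"wy": -0.5,"wz": 0},{"x": 2.8,"y": 0,"z": 4.1,"wx": 0,"wy": -0.5,"wz": 0}])

```text
t: 9.05
position: [508.9, 45.3, 302.6]
tcp_rot: [0.974, -0.016, 0.226, 0.006]
wrist_force: [-1.1, -1.9, 0.4]
opening: 14.2
```

```bash
python3 -c "
from p import *
a,r,M=st()"
```

```text
t 9.05 a 0.9686 r 235.6 | load tangential -1.1 radial 0.2 | op 14.2 g [532.6  44.3 254.2] Fxyz [-1.1 -1.9  0.4] Ftool [-0.8  1.9 -0.8] tilt 0.455 j [-0.15 -0.28  2.11  0.06  0.86 -0.15]
```

jog_arm(moves=[{"x": 2.6,"y": 0.1,"z": 4.2,"wx": 0,"wy": -0.5,"wz": 0},{"x": 2.6,"y": 0.1,"z": 4.2,"wx": 0,"wy": -0.5,"wz": 0}])

```text
t: 9.25
position: [517.3, 45.0, 297.4]
tcp_rot: [0.976, -0.016, 0.217, 0.005]
wrist_force: [-2.1, -1.5, -1.6]
opening: 14.3
```

```bash
python3 -c "
from p import *
a,r,M=st()"
```

```text
t 9.25 a 0.9287 r 235.5 | load tangential -0.7 radial 2.5 | op 14.3 g [540.2  44.  248.6] Fxyz [-2.1 -1.5 -1.6] Ftool [-2.6  1.5  0.5] tilt 0.438 j [-0.15 -0.24  2.09  0.06  0.86 -0.14]
```

jog_arm(moves=[{"x": 2.5,"y": 0,"z": 4.2,"wx": 0,"wy": -0.5,"wz": 0}])

```text
t: 9.35
position: [521.4, 44.8, 294.7]
tcp_rot: [0.977, -0.016, 0.213, 0.005]
wrist_force: [-1.3, -1.3, -0.6]
opening: 14.5
```

```bash
python3 -c "
from p import *
a,r,M=st()"
```

```text
t 9.35 a 0.9089 r 235.5 | load tangential -0.6 radial 1.3 | op 14.5 g [543.8  43.9 245.8] Fxyz [-1.3 -1.3 -0.6] Ftool [-1.5  1.3  0. ] tilt 0.430 j [-0.15 -0.22  2.08  0.06  0.86 -0.14]
```

jog_arm(moves=[{"x": 2.5,"y": 0,"z": 4.2,"wx": 0,"wy": -0.5,"wz": 0}])

```text
t: 9.45
position: [525.3, 44.7, 292.0]
tcp_rot: [0.978, -0.016, 0.209, 0.005]
wrist_force: [-2.3, -1.6, -0.2]
opening: 14.1
```

```bash
python3 -c "
from p import *
a,r,M=st()
arc(a-.003,a-.263,10,.3)"
```

```text
t 9.45 a 0.8894 r 235.4 | load tangential -1.6 radial 1.6 | op 14.1 g [547.4  43.7 242.8] Fxyz [-2.3 -1.6 -0.2] Ftool [-2.2  1.7 -0.7] tilt 0.421 j [-0.15 -0.21  2.07  0.06  0.86 -0.14]
t 9.45 a 0.8894 r 235.4 | load tangential -1.6 radial 1.6 | op 14.1 g [547.4  43.7 242.8] Fxyz [-2.3 -1.6 -0.2] Ftool [-2.2  1.7 -0.7] tilt 0.421 j [-0.15 -0.21  2.07  0.06  0.86 -0.14]
[{"x": 3.3, "y": 0, "z": 5.5, "wx": 0, "wy": -0.7, "wz": 0}, {"x": 3.2, "y": 0, "z": 5.5, "wx": 0, "wy": -0.7, "wz": 0}, {"x": 3.2, "y": 0, "z": 5.6, "wx": 0, "wy": -0.7, "wz": 0}, {"x": 3.1, "y": 0, "z": 5.6, "wx": 0, "wy": -0.7, "wz": 0}, {"x": 3.0, "y": 0, "z": 5.6, "wx": 0, "wy": -0.7, "wz": 0}]
[{"x": 2.9, "y": 0, "z": 5.7, "wx": 0, "wy": -0.7, "wz": 0}, {"x": 2.9, "y": 0, "z": 5.7, "wx": 0, "wy": -0.7, "wz": 0}, {"x": 2.8, "y": 0, "z": 5.7, "wx": 0, "wy": -0.7, "wz": 0}, {"x": 2.7, "y": 0, "z": 5.8, "wx": 0, "wy": -0.7, "wz": 0}, {"x": 2.6, "y": 0, "z": 5.8, "wx": 0, "wy": -0.7, "wz": 0}]
```

jog_arm(moves=[{"x": 3.2,"y": 0,"z": 5.5,"wx": 0,"wy": -0.7,"wz": 0},{"x": 3.1,"y": 0,"z": 5.5,"wx": 0,"wy": -0.7,"wz": 0},{"x": 3.1,"y": 0,"z": 5.6,"wx": 0,"wy": -0.7,"wz": 0}])

```text
t: 9.75
position: [540.8, 44.0, 280.6]
tcp_rot: [0.981, -0.016, 0.191, 0.005]
wrist_force: [0.8, -3.0, -0.6]
opening: 14.9
```

```bash
python3 - <<'E'
from p import *
from bench import eyes
import cv2
a,r,M=st()
I=eyes.get_image("scene")["image"][100:220,210:370];cv2.imwrite("pics/s8.png",cv2.resize(I,None,fx=5,fy=5,interpolation=2))
st()
E
```

```text
t 9.75 a 0.8117 r 235.3 | load tangential 1.0 radial -0.2 | op 14.9 g [561.   43.2 230.7] Fxyz [ 0.8 -3.  -0.6] Ftool [0.6 3.  0.9] tilt 0.384 j [-0.14 -0.14  2.03  0.05  0.87 -0.13]
t 9.80 a 0.8090 r 235.3 | load tangential 0.8 radial 2.1 | op 14.7 g [561.5  43.2 230.2] Fxyz [-1.  -2.8 -2.1] Ftool [-1.6  2.8  1.6] tilt 0.384 j [-0.14 -0.14  2.03  0.05  0.87 -0.13]
```

View pics/s8.png

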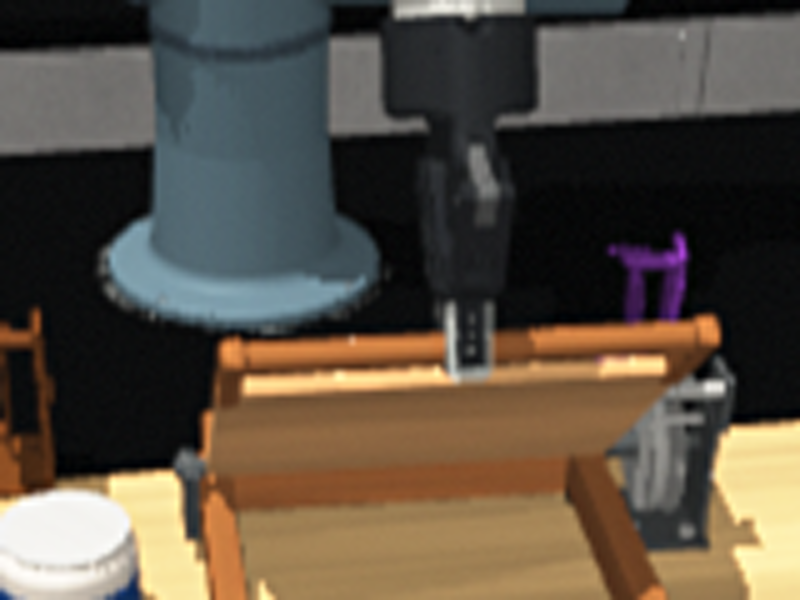

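```bash
python3 -c "
from p import *
a,r,M=st()
arc(.805,.255,16,.2)"
```

```text
t 9.80 a 0.8090 r 235.3 | load tangential 0.8 radial 2.1 | op 14.7 g [561.5  43.2 230.2] Fxyz [-1.  -2.8 -2.1] Ftool [-1.6  2.8  1.6] tilt 0.384 j [-0.14 -0.14  2.03  0.05  0.87 -0.13]
t 9.80 a 0.8090 r 235.3 | load tangential 0.8 radial 2.1 | op 14.7 g [561.5  43.2 230.2] Fxyz [-1.  -2.8 -2.1] Ftool [-1.6  2.8  1.6] tilt 0.384 j [-0.14 -0.14  2.03  0.05  0.87 -0.13]
[{"x": 3.8, "y": 0, "z": 7.4, "wx": 0, "wy": -0.7, "wz": 0}, {"x": 3.6, "y": 0, "z": 7.5, "wx": 0, "wy": -0.7, "wz": 0}, {"x": 3.4, "y": 0, "z": 7.6, "wx": 0, "wy": -0.7, "wz": 0}, {"x": 3.3, "y": 0, "z": 7.6, "wx": 0, "wy": -0.7, "wz": 0}, {"x": 3.1, "y": 0, "z": 7.7, "wx": 0, "wy": -0.7, "wz": 0}]
[{"x": 2.9, "y": 0, "z": 7.7, "wx": 0, "wy": -0.7, "wz": 0}, {"x": 2.7, "y": 0, "z": 7.8, "wx": 0, "wy": -0.7, "wz": 0}, {"x": 2.6, "y": 0, "z": 7.8, "wx": 0, "wy": -0.7, "wz": 0}, {"x": 2.4, "y": 0, "z": 7.9, "wx": 0, "wy": -0.7, "wz": 0}, {"x": 2.2, "y": 0, "z": 7.9, "wx": 0, "wy": -0.7, "wz": 0}]
[{"x": 2.0, "y": 0, "z": 8.0, "wx": 0, "wy": -0.7, "wz": 0}, {"x": 1.8, "y": 0, "z": 8.0, "wx": 0, "wy": -0.7, "wz": 0}, {"x": 1.7, "y": 0, "z": 8.0, "wx": 0, "wy": -0.7, "wz": 0}, {"x": 1.5, "y": 0, "z": 8.0, "wx": 0, "wy": -0.7, "wz": 0}, {"x": 1.3, "y": 0, "z": 8.1, "wx": 0, "wy": -0.7, "wz": 0}]
[{"x": 1.1, "y": 0, "z": 8.1, "wx": 0, "wy": -0.7, "wz": 0}]
```

jog_arm(moves=[{"x": 3.6,"y": 0.2,"z": 7.4,"wx": 0,"wy": -0.7,"wz": 0},{"x": 3.5,"y": 0.2,"z": 7.5,"wx": 0,"wy": -0.7,"wz": 0},{"x": 3.4,"y": 0,"z": 7.6,"wx": 0,"wy": -0.7,"wz": 0},{"x": 3.3,"y": 0,"z": 7.6,"wx": 0,"wy": -0.7,"wz": 0},{"x": 3.1,"y": 0,"z": 7.7,"wx": 0,"wy": -0.7,"wz": 0}])

```text
t: 10.3
position: [570.2, 42.7, 251.3]
tcp_rot: [0.987, -0.017, 0.161, 0.004]
wrist_force: [-2.7, 1.6, -1.1]
opening: 14.4
```

```bash
python3 -c "
from p import *
a,r,M=st()"
```

```text
t 10.30 a 0.6401 r 234.7 | load tangential -0.8 radial 2.9 | op 14.4 g [587.3  42.  200.2] Fxyz [-2.7  1.6 -1.1] Ftool [-3.  -1.5  0.2] tilt 0.324 j [-0.13 -0.01  1.95  0.04  0.87 -0.12]
```

jog_arm(moves=[{"x": 2.9,"y": 0,"z": 7.7,"wx": 0,"wy": -0.7,"wz": 0},{"x": 2.7,"y": 0,"z": 7.8,"wx": 0,"wy": -0.7,"wz": 0},{"x": 2.6,"y": 0,"z": 7.8,"wx": 0,"wy": -0.7,"wz": 0},{"x": 2.4,"y": 0,"z": 7.9,"wx": 0,"wy": -0.7,"wz": 0},{"x": 2.2,"y": 0,"z": 7.9,"wx": 0,"wy": -0.7,"wz": 0}])

```text
t: 10.8
position: [593.8, 41.8, 217.8]
tcp_rot: [0.991, -0.017, 0.131, 0.004]
wrist_force: [-4.7, 1.7, -1.4]
opening: 14.6
```

```bash
python3 -c "
from p import *
a,r,M=st()
arc(a-.005,.1,12,.15)"
```

```text
t 10.80 a 0.4687 r 234.0 | load tangential -0.9 radial 4.9 | op 14.6 g [607.8  41.1 165.7] Fxyz [-4.7  1.7 -1.4] Ftool [-5.  -1.5  0.1] tilt 0.263 j [-0.13  0.11  1.89  0.03  0.88 -0.11]
t 10.80 a 0.4687 r 234.0 | load tangential -0.9 radial 4.9 | op 14.6 g [607.8  41.1 165.7] Fxyz [-4.7  1.7 -1.4] Ftool [-5.  -1.5  0.1] tilt 0.263 j [-0.13  0.11  1.89  0.03  0.88 -0.11]
[{"x": 1.8, "y": 0, "z": 7.0, "wx": 0, "wy": -0.5, "wz": 0}, {"x": 1.7, "y": 0, "z": 7.0, "wx": 0, "wy": -0.5, "wz": 0}, {"x": 1.5, "y": 0, "z": 7.1, "wx": 0, "wy": -0.5, "wz": 0}, {"x": 1.4, "y": 0, "z": 7.1, "wx": 0, "wy": -0.5, "wz": 0}, {"x": 1.2, "y": 0, "z": 7.1, "wx": 0, "wy": -0.5, "wz": 0}]
[{"x": 1.1, "y": 0, "z": 7.1, "wx": 0, "wy": -0.5, "wz": 0}, {"x": 0.9, "y": 0, "z": 7.1, "wx": 0, "wy": -0.5, "wz": 0}, {"x": 0.8, "y": 0, "z": 7.1, "wx": 0, "wy": -0.5, "wz": 0}, {"x": 0.6, "y": 0, "z": 7.1, "wx": 0, "wy": -0.5, "wz": 0}, {"x": 0.5, "y": 0, "z": 7.1, "wx": 0, "wy": -0.5, "wz": 0}]
[{"x": 0.3, "y": 0, "z": 7.1, "wx": 0, "wy": -0.5, "wz": 0}, {"x": 0.2, "y": 0, "z": 7.1, "wx": 0, "wy": -0.5, "wz": 0}]
```

jog_arm(moves=[{"x": 1.5,"y": 0,"z": 7.0,"wx": 0,"wy": -0.5,"wz": 0},{"x": 1.4,"y": 0,"z": 7.0,"wx": 0,"wy": -0.5,"wz": 0},{"x": 1.3,"y": 0,"z": 7.1,"wx": 0,"wy": -0.5,"wz": 0},{"x": 1.2,"y": 0,"z": 7.1,"wx": 0,"wy": -0.5,"wz": 0},{"x": 1.0,"y": 0,"z": 7.1,"wx": 0,"wy": -0.5,"wz": 0}])

```text
t: 11.3
position: [608.7, 41.1, 185.4]
tcp_rot: [0.994, -0.017, 0.11, 0.003]
wrist_force: [-3.5, 3.9, -1.1]
opening: 14.4
```

```bash
python3 -c "
from p import *
a,r,M=st()"
```

```text
t 11.30 a 0.3178 r 233.1 | load tangential -0.1 radial 3.8 | op 14.4 g [620.5  40.6 132.8] Fxyz [-3.5  3.9 -1.1] Ftool [-3.8 -3.7  0.3] tilt 0.220 j [-0.12  0.21  1.85  0.02  0.87 -0.1 ]
```

jog_arm(moves=[{"x": 0.9,"y": 0,"z": 7.1,"wx": 0,"wy": -0.5,"wz": 0},{"x": 0.7,"y": 0,"z": 7.1,"wx": 0,"wy": -0.5,"wz": 0},{"x": 0.6,"y": 0,"z": 7.1,"wx": 0,"wy": -0.5,"wz": 0},{"x": 0.5,"y": 0,"z": 7.1,"wx": 0,"wy": -0.5,"wz": 0}])

```text
t: 11.7
position: [617.1, 40.8, 158.3]
tcp_rot: [0.996, -0.017, 0.092, 0.003]
wrist_force: [-4.9, 3.1, 1.1]
opening: 14.4
```

```bash
python3 - <<'E'
from p import *
from bench import eyes
import cv2
a,r,M=st()
I=eyes.get_image("scene")["image"][120:240,210:370];cv2.imwrite("pics/s9.png",cv2.resize(I,None,fx=5,fy=5,interpolation=2))
arc(a,a-.1,5)
E
```

```text
t 11.70 a 0.1961 r 232.4 | load tangential -2.1 radial 4.7 | op 14.4 g [627.   40.3 105.3] Fxyz [-4.9  3.1  1.1] Ftool [-4.7 -2.9 -2. ] tilt 0.185 j [-0.12  0.28  1.82  0.02  0.86 -0.1 ]
t 11.75 a 0.1923 r 232.4 | load tangential -0.5 radial 2.5 | op 14.0 g [627.1  40.3 104.4] Fxyz [-2.4  4.6 -0. ] Ftool [-2.5 -4.5 -0.4] tilt 0.185 j [-0.12  0.28  1.82  0.02  0.86 -0.1 ]
[{"x": 0.0, "y": 0, "z": 4.7, "wx": 0, "wy": 0.0, "wz": 0}, {"x": -0.1, "y": 0, "z": 4.7, "wx": 0, "wy": 0.0, "wz": 0}, {"x": -0.2, "y": 0, "z": 4.7, "wx": 0, "wy": 0.0, "wz": 0}, {"x": -0.3, "y": 0, "z": 4.7, "wx": 0, "wy": 0.0, "wz": 0}, {"x": -0.4, "y": 0, "z": 4.7, "wx": 0, "wy": 0.0, "wz": 0}]
```

View pics/s9.png

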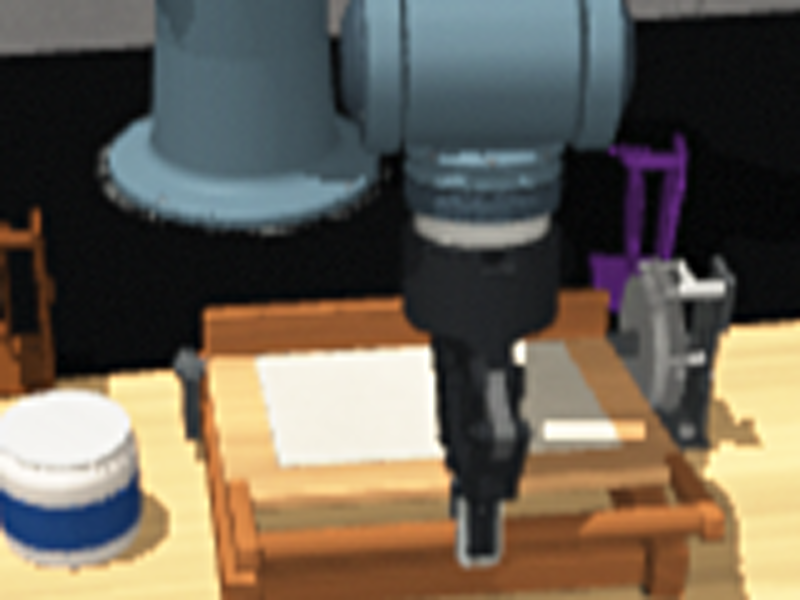

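jog_arm(moves=[{"x": 0,"y": -0.2,"z": 4.7,"wx": 0,"wy": 0,"wz": 0},{"x": -0.1,"y": -0.2,"z": 4.7,"wx": 0,"wy": 0,"wz": 0},{"x": -0.3,"y": 0,"z": 4.7,"wx": 0,"wy": 0,"wz": 0},{"x": -0.4,"y": 0,"z": 4.7,"wx": 0,"wy": 0,"wz": 0},{"x": -0.6,"y": 0,"z": 4.7,"wx": 0,"wy": 0,"wz": 0}])

```text
t: 12.25
position: [619.6, 40.7, 134.7]
tcp_rot: [0.996, -0.017, 0.092, 0.003]
wrist_force: [-3.8, 2.8, -0.2]
opening: 14.0
```

```bash
python3 -c "
from p import *
a,r,M=st()"
```

```text
t 12.25 a 0.0941 r 231.4 | load tangential -0.2 radial 3.9 | op 14.0 g [629.5  40.2  81.7] Fxyz [-3.8  2.8 -0.2] Ftool [-3.8 -2.7 -0.5] tilt 0.185 j [-0.12  0.32  1.82  0.02  0.82 -0.1 ]
```

jog_arm(moves=[{"x": -0.6,"y": 0,"z": 4.0,"wx": 0,"wy": 0,"wz": 0},{"x": -0.6,"y": 0,"z": 4.0,"wx": 0,"wy": 0,"wz": 0},{"x": -0.6,"y": 0,"z": 3.0,"wx": 0,"wy": 0,"wz": 0}])

```text
t: 12.55
position: [619.8, 40.7, 123.6]
tcp_rot: [0.996, -0.017, 0.092, 0.003]
wrist_force: [-4.7, 2.9, -0.6]
opening: 14.1
```

```bash
python3 -c "
from p import *
a,r,M=st()"
```

```text
t 12.55 a 0.0460 r 230.9 | load tangential 0.4 radial 4.8 | op 14.1 g [629.7  40.2  70.6] Fxyz [-4.7  2.9 -0.6] Ftool [-4.8 -2.7 -0.2] tilt 0.185 j [-0.12  0.34  1.82  0.02  0.8  -0.1 ]
```

jog_arm(moves=[{"x": -0.8,"y": -0.2,"z": 2.5,"wx": 0,"wy": 0,"wz": 0},{"x": -0.8,"y": 0,"z": 2.5,"wx": 0,"wy": 0,"wz": 0}])

```text
t: 12.75
position: [620.0, 40.8, 121.9]
tcp_rot: [0.996, -0.016, 0.092, 0.004]
wrist_force: [-26.5, 2.8, 36.0]
opening: 14.3
```

```bash
python3 -c "
from p import *
a,r,M=st()"
```

```text
t 12.75 a 0.0388 r 231.0 | load tangential -37.0 radial 25.2 | op 14.3 g [629.9  40.2  69. ] Fxyz [-26.5   2.8  36. ] Ftool [-19.5  -1.7 -40.3] tilt 0.184 j [-0.12  0.34  1.82  0.02  0.8  -0.1 ]
```

jog_arm(moves=[{"x": -0.5,"y": 0,"z": 2.5,"wx": 0,"wy": 0,"wz": 0}])

```text
t: 12.85
position: [620.3, 40.8, 121.6]
tcp_rot: [0.996, -0.016, 0.092, 0.004]
wrist_force: [-29.5, 0.5, 29.3]
opening: 14.4
```

```bash
python3 -c "
from p import *
a,r,M=st()"
```

```text
t 12.85 a 0.0373 r 231.3 | load tangential -30.4 radial 28.3 | op 14.4 g [630.1  40.2  68.6] Fxyz [-29.5   0.5  29.3] Ftool [-23.6   0.6 -34.2] tilt 0.184 j [-0.12  0.34  1.82  0.02  0.8  -0.1 ]
```

jog_arm(moves=[{"x": 1.5,"y": 0,"z": -5.5,"wx": 0,"wy": 0,"wz": 0}])

```text
t: 12.95
position: [619.9, 40.7, 123.3]
tcp_rot: [0.996, -0.016, 0.093, 0.004]
wrist_force: [-4.4, 0.7, -5.6]
opening: 14.6
```

```bash
python3 - <<'E'
from p import *
from bench import eyes
import cv2
a,r,M=st()
I=eyes.get_image("scene")["image"][150:270,210:370];cv2.imwrite("pics/s10.png",cv2.resize(I,None,fx=5,fy=5,interpolation=2))
d=eyes.get_image("wrist"); cv2.imwrite("pics/w10.png",d["image"])
I=eyes.get_image("top")["image"][150:275,180:320];cv2.imwrite("pics/t10.png",cv2.resize(I,None,fx=4.6,fy=4.6,interpolation=2))
st()
E
```

```text
t 12.95 a 0.0446 r 231.1 | load tangential 5.4 radial 4.7 | op 14.6 g [629.9  40.1  70.3] Fxyz [-4.4  0.7 -5.6] Ftool [-5.4 -0.6  4.7] tilt 0.186 j [-0.12  0.34  1.82  0.02  0.8  -0.1 ]
t 13.10 a 0.0398 r 231.1 | load tangential 2.3 radial 4.6 | op 14.0 g [629.9  40.1  69.2] Fxyz [-4.5  1.1 -2.5] Ftool [-4.9 -1.   1.6] tilt 0.187 j [-0.12  0.34  1.82  0.02  0.8  -0.1 ]
```

View pics/s10.png

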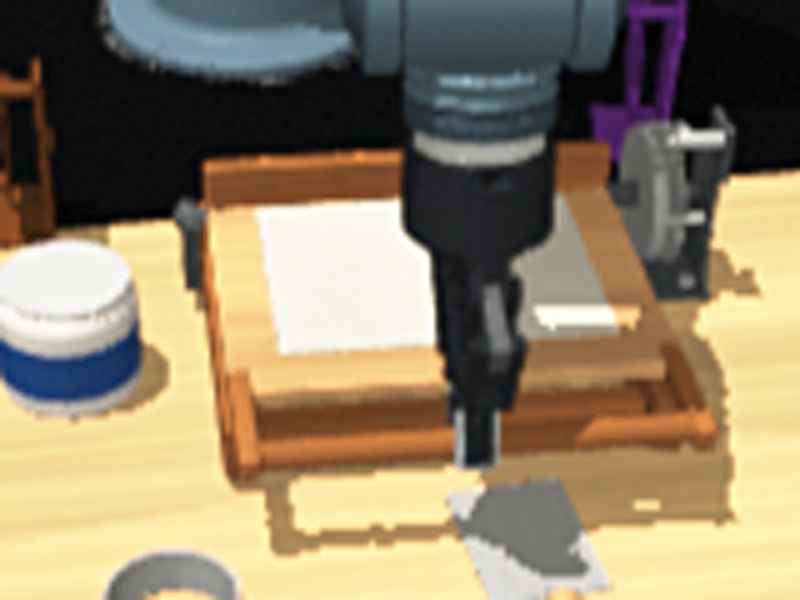

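View pics/w10.png

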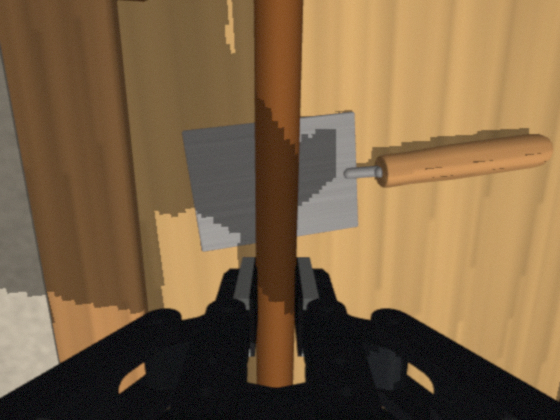

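View pics/t10.png

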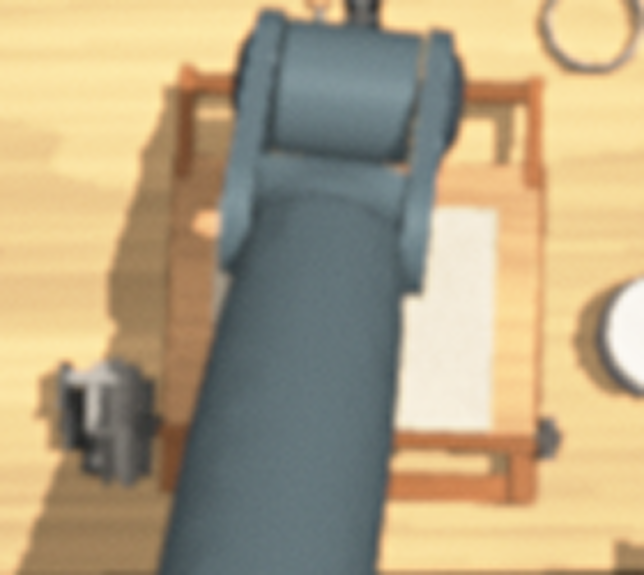

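```bash
python3 - <<'E'
from h import *
import cv2
X=np.array([np.cos(-.038),np.sin(-.038),0]);Y=np.array([-X[1],X[0],0])
S=lambda p:((p[0]-210+.4)*5,(p[1]-150+.4)*5)
I=cv2.imread("pics/s10.png")
for H,c in ((np.array([396.5,49.5,60]),(0,255,0)),):
  for a,c in ((0.,(0,255,0)),(.04,(255,0,0)),(.1,(0,0,255))):
    m=H+235*(np.cos(a)*X+np.sin(a)*np.array([0,0,1]))
    A,B=S(proj("scene",m+113*Y)),S(proj("scene",m-113*Y));print(a,A,B)
    cv2.line(I,tuple(int(v) for v in A),tuple(int(v) for v in B),c,1)
cv2.imwrite("pics/s10b.png",I)
E
```

```text
0.0 (np.float64(678.1053508256174), np.float64(430.8677230919586)) (np.float64(248.75701149625667), np.float64(460.9580674969166))
0.04 (np.float64(680.0455123856084), np.float64(416.51989836229177)) (np.float64(248.49391826811666), np.float64(446.4341119901991))
0.1 (np.float64(682.6175396756712), np.float64(393.9493844807697)) (np.float64(247.96975215128822), np.float64(423.55360562332305))
```

View pics/s10b.png

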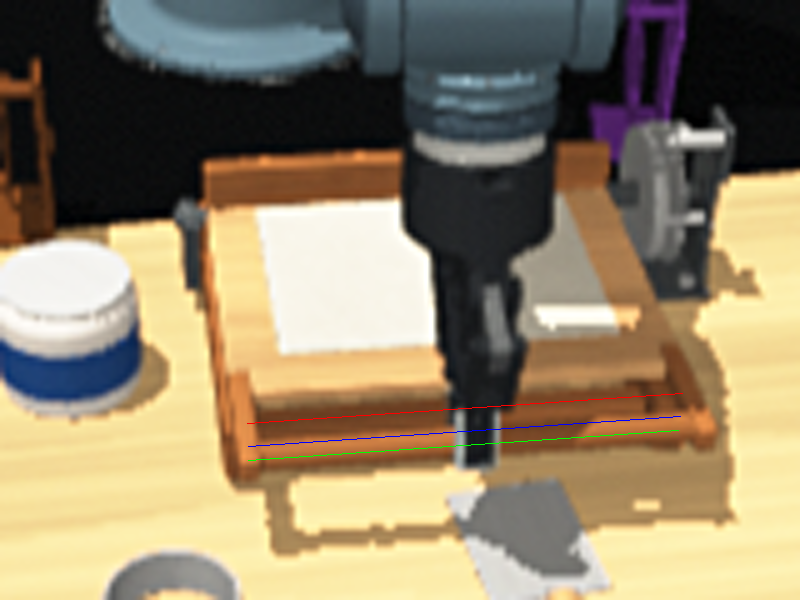

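jog_arm(moves=[{"x": -0.5,"y": 0,"z": 1.5,"wx": 0,"wy": 0,"wz": 0},{"x": 0,"y": 0,"z": 0,"wx": 0,"wy": 0,"wz": 0}])

```text
t: 13.3
position: [620.0, 40.7, 121.6]
tcp_rot: [0.996, -0.017, 0.093, 0.004]
wrist_force: [-10.4, 1.7, 7.9]
opening: 14.2
```

```bash
sed -i 's/^HX=.*/HX=395.2;L=235.;HZ=68./' p.py; python3 -c "
from p import *
a,r,M=st()"
```

```text
t 13.30 a 0.0028 r 235.0 | load tangential -8.0 radial 10.5 | op 14.2 g [630.   40.1  68.7] Fxyz [-10.4   1.7   7.9] Ftool [-8.8 -1.3 -9.8] tilt 0.186 j [-0.12  0.34  1.82  0.02  0.8  -0.1 ]
```

```bash
python3 -c "
from p import *
arc(0,.3,25)"
```

```text
t 13.30 a 0.0028 r 235.0 | load tangential -8.0 radial 10.5 | op 14.2 g [630.   40.1  68.7] Fxyz [-10.4   1.7   7.9] Ftool [-8.8 -1.3 -9.8] tilt 0.186 j [-0.12  0.34  1.82  0.02  0.8  -0.1 ]
[{"x": 0.5, "y": 0, "z": -2.8, "wx": 0, "wy": 0.0, "wz": 0}, {"x": 0.5, "y": 0, "z": -2.8, "wx": 0, "wy": 0.0, "wz": 0}, {"x": 0.4, "y": 0, "z": -2.8, "wx": 0, "wy": 0.0, "wz": 0}, {"x": 0.4, "y": 0, "z": -2.8, "wx": 0, "wy": 0.0, "wz": 0}, {"x": 0.4, "y": 0, "z": -2.8, "wx": 0, "wy": 0.0, "wz": 0}]
[{"x": 0.3, "y": 0, "z": -2.8, "wx": 0, "wy": 0.0, "wz": 0}, {"x": 0.3, "y": 0, "z": -2.8, "wx": 0, "wy": 0.0, "wz": 0}, {"x": 0.3, "y": 0, "z": -2.8, "wx": 0, "wy": 0.0, "wz": 0}, {"x": 0.2, "y": 0, "z": -2.8, "wx": 0, "wy": 0.0, "wz": 0}, {"x": 0.2, "y": 0, "z": -2.8, "wx": 0, "wy": 0.0, "wz": 0}]
[{"x": 0.2, "y": 0, "z": -2.8, "wx": 0, "wy": 0.0, "wz": 0}, {"x": 0.1, "y": 0, "z": -2.8, "wx": 0, "wy": 0.0, "wz": 0}, {"x": 0.1, "y": 0, "z": -2.8, "wx": 0, "wy": 0.0, "wz": 0}, {"x": 0.1, "y": 0, "z": -2.8, "wx": 0, "wy": 0.0, "wz": 0}, {"x": 0.0, "y": 0, "z": -2.8, "wx": 0, "wy": 0.0, "wz": 0}]
[{"x": -0.0, "y": 0, "z": -2.8, "wx": 0, "wy": 0.0, "wz": 0}, {"x": -0.0, "y": 0, "z": -2.8, "wx": 0, "wy": 0.0, "wz": 0}, {"x": -0.1, "y": 0, "z": -2.8, "wx": 0, "wy": 0.0, "wz": 0}, {"x": -0.1, "y": 0, "z": -2.8, "wx": 0, "wy": 0.0, "wz": 0}, {"x": -0.1, "y": 0, "z": -2.8, "wx": 0, "wy": 0.0, "wz": 0}]
[{"x": -0.2, "y": 0, "z": -2.8, "wx": 0, "wy": 0.0, "wz": 0}, {"x": -0.2, "y": 0, "z": -2.8, "wx": 0, "wy": 0.0, "wz": 0}, {"x": -0.2, "y": 0, "z": -2.8, "wx": 0, "wy": 0.0, "wz": 0}, {"x": -0.3, "y": 0, "z": -2.8, "wx": 0, "wy": 0.0, "wz": 0}, {"x": -0.3, "y": 0, "z": -2.8, "wx": 0, "wy": 0.0, "wz": 0}]
```

jog_arm(moves=[{"x": 0.0,"y": 0,"z": -3,"wx": 0,"wy": 0,"wz": 0},{"x": 0.2,"y": 0,"z": -3,"wx": 0,"wy": 0,"wz": 0},{"x": 0.3,"y": 0,"z": -3,"wx": 0,"wy": 0,"wz": 0}])

```text
t: 13.6
position: [619.6, 40.7, 130.0]
tcp_rot: [0.995, -0.017, 0.095, 0.004]
wrist_force: [2.1, 1.1, -5.9]
opening: 14.4
```

```bash
python3 -c "
from p import *
a,r,M=st()"
```

```text
t 13.60 a 0.0384 r 234.9 | load tangential 6.0 radial -1.8 | op 14.4 g [629.7  40.1  77. ] Fxyz [ 2.1  1.1 -5.9] Ftool [ 0.9 -1.2  6.2] tilt 0.189 j [-0.12  0.32  1.82  0.02  0.81 -0.1 ]
```

jog_arm(moves=[{"x": 0.5,"y": 0,"z": -2.8,"wx": 0,"wy": 0,"wz": 0},{"x": 0.4,"y": 0,"z": -2.8,"wx": 0,"wy": 0,"wz": 0},{"x": 0.4,"y": 0,"z": -2.8,"wx": 0,"wy": 0,"wz": 0}])

```text
t: 13.9
position: [619.1, 40.7, 138.7]
tcp_rot: [0.995, -0.017, 0.094, 0.004]
wrist_force: [4.1, -0.5, -5.3]
opening: 14.3
```

```bash
python3 -c "
from p import *
a,r,M=st()"
```

```text
t 13.90 a 0.0757 r 234.9 | load tangential 5.6 radial -3.7 | op 14.3 g [629.3  40.2  85.8] Fxyz [ 4.1 -0.5 -5.3] Ftool [3.1 0.3 6. ] tilt 0.189 j [-0.12  0.31  1.82  0.02  0.83 -0.1 ]
```

jog_arm(moves=[{"x": 0.3,"y": 0,"z": -2.8,"wx": 0,"wy": 0,"wz": 0},{"x": 0.3,"y": 0,"z": -2.8,"wx": 0,"wy": 0,"wz": 0},{"x": 0.3,"y": 0,"z": -2.8,"wx": 0,"wy": 0,"wz": 0}])

```text
t: 14.2
position: [618.4, 40.8, 147.1]
tcp_rot: [0.995, -0.017, 0.094, 0.004]
wrist_force: [5.8, -1.1, -5.9]
opening: 14.4
```

```bash
python3 -c "
from p import *
a,r,M=st()"
```

```text
t 14.20 a 0.1116 r 234.9 | load tangential 6.5 radial -5.1 | op 14.4 g [628.5  40.2  94.2] Fxyz [ 5.8 -1.1 -5.9] Ftool [4.6 0.9 6.9] tilt 0.188 j [-0.12  0.29  1.82  0.02  0.84 -0.1 ]
```

jog_arm(moves=[{"x": 0.2,"y": 0,"z": -2.8,"wx": 0,"wy": 0,"wz": 0},{"x": 0.2,"y": 0,"z": -2.8,"wx": 0,"wy": 0,"wz": 0}])

```text
t: 14.4
position: [617.7, 40.8, 152.7]
tcp_rot: [0.995, -0.017, 0.094, 0.004]
wrist_force: [5.3, -2.0, -6.3]
opening: 14.2
```

```bash
python3 -c "
from p import *
a,r,M=st()"
```

```text
t 14.40 a 0.1356 r 234.9 | load tangential 7.0 radial -4.5 | op 14.2 g [627.8  40.2  99.8] Fxyz [ 5.3 -2.  -6.3] Ftool [4.1 1.8 7.2] tilt 0.188 j [-0.12  0.28  1.82  0.02  0.85 -0.1 ]
```

jog_arm(moves=[{"x": 0.2,"y": 0,"z": -2.8,"wx": 0,"wy": 0,"wz": 0},{"x": 0.1,"y": 0,"z": -2.8,"wx": 0,"wy": 0,"wz": 0}])

```text
t: 14.6
position: [616.9, 40.9, 158.3]
tcp_rot: [0.995, -0.017, 0.094, 0.004]
wrist_force: [4.4, -1.9, -4.1]
opening: 14.0
```

```bash
python3 -c "
from p import *
a,r,M=st()"
```

```text
t 14.60 a 0.1596 r 234.9 | load tangential 4.7 radial -3.7 | op 14.0 g [627.   40.3 105.3] Fxyz [ 4.4 -1.9 -4.1] Ftool [3.6 1.7 4.8] tilt 0.188 j [-0.12  0.27  1.82  0.02  0.86 -0.1 ]
```

jog_arm(moves=[{"x": 0.3,"y": 0,"z": -2.5,"wx": 0,"wy": 0,"wz": 0}])

```text
t: 14.7
position: [616.6, 40.9, 160.8]
tcp_rot: [0.995, -0.017, 0.094, 0.004]
wrist_force: [4.3, -2.4, -4.9]
opening: 14.5
```

jog_arm(moves=[{"x": 0.3,"y": 0,"z": -2.5,"wx": 0,"wy": 0,"wz": 0}])

```text
t: 14.8
position: [616.2, 41.0, 163.1]
tcp_rot: [0.995, -0.017, 0.093, 0.004]
wrist_force: [2.7, -3.2, -4.3]
opening: 14.2
```

jog_arm(moves=[{"x": 0.2,"y": 0,"z": -2.5,"wx": 0,"wy": 0,"wz": 0}])

```text
t: 14.9
position: [615.8, 41.0, 165.6]
tcp_rot: [0.996, -0.017, 0.093, 0.004]
wrist_force: [1.8, -2.5, -2.0]
opening: 14.6
```

jog_arm(moves=[{"x": 0.1,"y": 0,"z": -2.5,"wx": 0,"wy": 0,"wz": 0}])

```text
t: 15.0
position: [615.3, 41.0, 168.0]
tcp_rot: [0.996, -0.017, 0.093, 0.004]
wrist_force: [2.0, -3.0, -2.7]
opening: 13.9
```

```bash
python3 -c "
from p import *
a,r,M=st()"
```

```text
t 15.00 a 0.2015 r 235.0 | load tangential 3.0 radial -1.5 | op 13.9 g [625.3  40.5 115. ] Fxyz [ 2.  -3.  -2.7] Ftool [1.5 2.9 3. ] tilt 0.186 j [-0.12  0.26  1.82  0.02  0.88 -0.1 ]
```

jog_arm(moves=[{"x": 0.1,"y": 0.2,"z": -2.5,"wx": 0,"wy": 0,"wz": 0}])

```text
t: 15.1
position: [614.9, 41.0, 170.4]
tcp_rot: [0.996, -0.017, 0.093, 0.003]
wrist_force: [1.4, -1.7, -1.6]
opening: 14.6
```

jog_arm(moves=[{"x": 0.1,"y": 0.2,"z": -2.5,"wx": 0,"wy": 0,"wz": 0}])

```text
t: 15.2
position: [614.4, 41.0, 172.8]
tcp_rot: [0.996, -0.017, 0.093, 0.003]
wrist_force: [0.6, -1.3, -0.4]
opening: 14.3
```

jog_arm(moves=[{"x": 0,"y": 0.1,"z": -2.5,"wx": 0,"wy": 0,"wz": 0}])

```text
t: 15.3
position: [613.9, 41.0, 175.2]
tcp_rot: [0.996, -0.017, 0.093, 0.003]
wrist_force: [2.1, -2.1, -4.1]
opening: 14.4
```

jog_arm(moves=[{"x": 0,"y": 0,"z": -2.5,"wx": 0,"wy": 0,"wz": 0}])

```text
t: 15.4
position: [613.4, 41.0, 177.3]
tcp_rot: [0.996, -0.017, 0.093, 0.003]
wrist_force: [2.7, -1.8, -3.9]
opening: 14.8
```

```bash
python3 -c "
from p import *
a,r,M=st()"
```

```text
t 15.40 a 0.2417 r 235.2 | load tangential 4.5 radial -1.8 | op 14.8 g [623.4  40.5 124.3] Fxyz [ 2.7 -1.8 -3.9] Ftool [2.  1.7 4.4] tilt 0.186 j [-0.12  0.24  1.82  0.02  0.9  -0.1 ]
```

```bash
python3 -c "
from p import *
arc(.2417,.4817,24)"
```

```text
t 15.40 a 0.2417 r 235.2 | load tangential 4.5 radial -1.8 | op 14.8 g [623.4  40.5 124.3] Fxyz [ 2.7 -1.8 -3.9] Ftool [2.  1.7 4.4] tilt 0.186 j [-0.12  0.24  1.82  0.02  0.9  -0.1 ]
[{"x": -0.1, "y": 0, "z": -2.3, "wx": 0, "wy": 0.0, "wz": 0}, {"x": -0.2, "y": 0, "z": -2.3, "wx": 0, "wy": 0.0, "wz": 0}, {"x": -0.2, "y": 0, "z": -2.3, "wx": 0, "wy": 0.0, "wz": 0}, {"x": -0.2, "y": 0, "z": -2.3, "wx": 0, "wy": 0.0, "wz": 0}, {"x": -0.2, "y": 0, "z": -2.3, "wx": 0, "wy": 0.0, "wz": 0}]
[{"x": -0.3, "y": 0, "z": -2.3, "wx": 0, "wy": 0.0, "wz": 0}, {"x": -0.3, "y": 0, "z": -2.3, "wx": 0, "wy": 0.0, "wz": 0}, {"x": -0.3, "y": 0, "z": -2.3, "wx": 0, "wy": 0.0, "wz": 0}, {"x": -0.3, "y": 0, "z": -2.3, "wx": 0, "wy": 0.0, "wz": 0}, {"x": -0.4, "y": 0, "z": -2.3, "wx": 0, "wy": 0.0, "wz": 0}]
[{"x": -0.4, "y": 0, "z": -2.3, "wx": 0, "wy": 0.0, "wz": 0}, {"x": -0.4, "y": 0, "z": -2.3, "wx": 0, "wy": 0.0, "wz": 0}, {"x": -0.4, "y": 0, "z": -2.3, "wx": 0, "wy": 0.0, "wz": 0}, {"x": -0.4, "y": 0, "z": -2.3, "wx": 0, "wy": 0.0, "wz": 0}, {"x": -0.5, "y": 0, "z": -2.3, "wx": 0, "wy": 0.0, "wz": 0}]
[{"x": -0.5, "y": 0, "z": -2.3, "wx": 0, "wy": 0.0, "wz": 0}, {"x": -0.5, "y": 0, "z": -2.3, "wx": 0, "wy": 0.0, "wz": 0}, {"x": -0.5, "y": 0, "z": -2.3, "wx": 0, "wy": 0.0, "wz": 0}, {"x": -0.6, "y": 0, "z": -2.3, "wx": 0, "wy": 0.0, "wz": 0}, {"x": -0.6, "y": 0, "z": -2.3, "wx": 0, "wy": 0.0, "wz": 0}]
[{"x": -0.6, "y": 0, "z": -2.3, "wx": 0, "wy": 0.0, "wz": 0}, {"x": -0.6, "y": 0, "z": -2.3, "wx": 0, "wy": 0.0, "wz": 0}, {"x": -0.7, "y": 0, "z": -2.3, "wx": 0, "wy": 0.0, "wz": 0}, {"x": -0.7, "y": 0, "z": -2.3, "wx": 0, "wy": 0.0, "wz": 0}]
```

jog_arm(moves=[{"x": 0,"y": 0.1,"z": -2.3,"wx": 0,"wy": 0,"wz": 0},{"x": 0,"y": 0.1,"z": -2.3,"wx": 0,"wy": 0,"wz": 0},{"x": -0.1,"y": 0,"z": -2.3,"wx": 0,"wy": 0,"wz": 0},{"x": -0.1,"y": 0,"z": -2.3,"wx": 0,"wy": 0,"wz": 0}])

```text
t: 15.8
position: [611.3, 41.0, 186.1]
tcp_rot: [0.996, -0.017, 0.092, 0.003]
wrist_force: [2.2, -0.4, -5.8]
opening: 14.3
```

jog_arm(moves=[{"x": -0.2,"y": 0,"z": -2.3,"wx": 0,"wy": 0,"wz": 0},{"x": -0.3,"y": 0,"z": -2.3,"wx": 0,"wy": 0,"wz": 0},{"x": -0.3,"y": 0,"z": -2.3,"wx": 0,"wy": 0,"wz": 0}])

```text
t: 16.1
position: [609.3, 41.1, 192.9]
tcp_rot: [0.996, -0.017, 0.092, 0.003]
wrist_force: [1.1, 0.0, -6.0]
opening: 14.2
```

jog_arm(moves=[{"x": -0.3,"y": 0,"z": -2.3,"wx": 0,"wy": 0,"wz": 0},{"x": -0.3,"y": 0,"z": -2.3,"wx": 0,"wy": 0,"wz": 0},{"x": -0.4,"y": 0,"z": -2.3,"wx": 0,"wy": 0,"wz": 0}])

```text
t: 16.4
position: [607.1, 41.1, 199.6]
tcp_rot: [0.996, -0.017, 0.093, 0.003]
wrist_force: [2.6, -0.1, -6.0]
opening: 14.0
```

```bash
python3 -c "
from p import *
a,r,M=st()"
```

```text
t 16.40 a 0.3403 r 235.5 | load tangential 6.5 radial -0.5 | op 14.0 g [617.1  40.6 146.6] Fxyz [ 2.6 -0.1 -6. ] Ftool [ 1.5 -0.   6.4] tilt 0.185 j [-0.12  0.19  1.83  0.02  0.94 -0.1 ]
```

jog_arm(moves=[{"x": -0.4,"y": 0,"z": -2.3,"wx": 0,"wy": 0,"wz": 0},{"x": -0.4,"y": 0,"z": -2.3,"wx": 0,"wy": 0,"wz": 0}])

```text
t: 16.6
position: [605.6, 41.2, 204.0]
tcp_rot: [0.996, -0.017, 0.093, 0.003]
wrist_force: [1.5, 1.1, -7.6]
opening: 14.2
```

jog_arm(moves=[{"x": -0.4,"y": 0,"z": -2.3,"wx": 0,"wy": 0,"wz": 0},{"x": -0.4,"y": 0,"z": -2.3,"wx": 0,"wy": 0,"wz": 0}])

```text
t: 16.8
position: [604.0, 41.2, 208.4]
tcp_rot: [0.996, -0.017, 0.093, 0.003]
wrist_force: [2.1, 2.0, -7.2]
opening: 14.4
```

```bash
python3 -c "
from p import *
a,r,M=st()"
```

```text
t 16.80 a 0.3801 r 235.7 | load tangential 7.4 radial 0.8 | op 14.4 g [613.9  40.7 155.5] Fxyz [ 2.1  2.  -7.2] Ftool [ 0.7 -2.1  7.4] tilt 0.186 j [-0.12  0.18  1.83  0.02  0.95 -0.1 ]
```

Now single rows up to the second click (expected near 0.455).

jog_arm(moves=[{"x": -0.5,"y": 0,"z": -2.3,"wx": 0,"wy": 0,"wz": 0},{"x": -0.5,"y": 0,"z": -2.3,"wx": 0,"wy": 0,"wz": 0}])

```text
t: 17.0
position: [602.2, 41.4, 213.0]
tcp_rot: [0.996, -0.017, 0.093, 0.003]
wrist_force: [0.2, 1.9, -5.6]
opening: 14.1
```

jog_arm(moves=[{"x": -0.5,"y": 0,"z": -2.3,"wx": 0,"wy": 0,"wz": 0}])

```text
t: 17.1
position: [601.3, 41.4, 215.2]
tcp_rot: [0.996, -0.017, 0.093, 0.003]
wrist_force: [-0.0, 2.7, -3.9]
opening: 14.1
```

jog_arm(moves=[{"x": -0.5,"y": 0,"z": -2.3,"wx": 0,"wy": 0,"wz": 0}])

```text
t: 17.2
position: [600.3, 41.4, 217.5]
tcp_rot: [0.996, -0.017, 0.093, 0.003]
wrist_force: [-1.2, 3.7, -3.9]
opening: 13.8
```

jog_arm(moves=[{"x": -0.6,"y": 0,"z": -2.3,"wx": 0,"wy": 0,"wz": 0}])

```text
t: 17.3
position: [599.4, 41.5, 219.6]
tcp_rot: [0.996, -0.017, 0.093, 0.003]
wrist_force: [-0.4, 3.8, -3.6]
opening: 14.6
```

```bash
python3 -c "
from p import *
a,r,M=st()"
```

```text
t 17.30 a 0.4313 r 236.0 | load tangential 3.1 radial 2.0 | op 14.6 g [609.4  41.  166.6] Fxyz [-0.4  3.8 -3.6] Ftool [-1.1 -3.8  3.4] tilt 0.186 j [-0.12  0.15  1.84  0.02  0.97 -0.1 ]
```

jog_arm(moves=[{"x": -0.6,"y": 0,"z": -2.0,"wx": 0,"wy": 0,"wz": 0}])

```text
t: 17.4
position: [598.5, 41.5, 221.5]
tcp_rot: [0.995, -0.017, 0.093, 0.003]
wrist_force: [-0.8, 3.8, -3.3]
opening: 14.2
```

```bash
python3 -c "
from p import *
a,r,M=st()"
```

```text
t 17.40 a 0.4401 r 236.0 | load tangential 2.6 radial 2.2 | op 14.2 g [608.5  41.  168.5] Fxyz [-0.8  3.8 -3.3] Ftool [-1.5 -3.8  3. ] tilt 0.187 j [-0.12  0.15  1.84  0.02  0.97 -0.1 ]
```

jog_arm(moves=[{"x": -0.7,"y": -0.2,"z": -2.0,"wx": 0,"wy": 0,"wz": 0}])

```text
t: 17.5
position: [597.6, 41.6, 223.5]
tcp_rot: [0.995, -0.017, 0.093, 0.003]
wrist_force: [-0.2, 2.9, -2.6]
opening: 13.8
```

jog_arm(moves=[{"x": -0.7,"y": -0.1,"z": -2.0,"wx": 0,"wy": 0,"wz": 0}])

```text
t: 17.6
position: [596.6, 41.7, 225.5]
tcp_rot: [0.995, -0.017, 0.093, 0.003]
wrist_force: [-1.0, 2.8, -0.4]
opening: 14.4
```

```bash
python3 -c "
from p import *
a,r,M=st()"
```

```text
t 17.60 a 0.4591 r 236.0 | load tangential -0.1 radial 1.2 | op 14.4 g [606.6  41.2 172.6] Fxyz [-1.   2.8 -0.4] Ftool [-1.1 -2.8  0.2] tilt 0.187 j [-0.12  0.14  1.84  0.02  0.98 -0.1 ]
```

Load has sunk to nothing; the snap is next.

jog_arm(moves=[{"x": -0.7,"y": -0.1,"z": -1.5,"wx": 0,"wy": 0,"wz": 0}])

```text
t: 17.7
position: [595.9, 41.7, 227.0]
tcp_rot: [0.995, -0.017, 0.094, 0.004]
wrist_force: [2.5, 2.7, -3.4]
opening: 13.8
```

```bash
python3 -c "
from p import *
a,r,M=st()"
```

```text
t 17.70 a 0.4660 r 236.1 | load tangential 4.1 radial -0.6 | op 13.8 g [606.   41.1 174.1] Fxyz [ 2.5  2.7 -3.4] Ftool [ 1.7 -2.7  3.8] tilt 0.188 j [-0.12  0.13  1.84  0.02  0.98 -0.1 ]
```

jog_arm(moves=[{"x": -0.2,"y": 0,"z": -0.5,"wx": 0,"wy": 0,"wz": 0},{"x": 0,"y": 0,"z": 0,"wx": 0,"wy": 0,"wz": 0}])

```text
t: 17.9
position: [595.8, 41.7, 227.1]
tcp_rot: [0.995, -0.017, 0.094, 0.004]
wrist_force: [3.8, 2.3, -1.9]
opening: 14.3
```

```bash
python3 -c "
from p import *
a,r,M=st()"
```

```text
t 17.90 a 0.4664 r 236.0 | load tangential 3.4 radial -2.4 | op 14.3 g [605.9  41.1 174.1] Fxyz [ 3.8  2.3 -1.9] Ftool [ 3.3 -2.4  2.6] tilt 0.188 j [-0.12  0.13  1.84  0.02  0.98 -0.1 ]
```

jog_arm(moves=[{"x": 0.3,"y": 0,"z": 0.9,"wx": 0,"wy": 0,"wz": 0},{"x": 0.3,"y": 0,"z": 0.9,"wx": 0,"wy": 0,"wz": 0}])

```text
t: 18.1
position: [596.6, 41.7, 225.5]
tcp_rot: [0.995, -0.017, 0.094, 0.003]
wrist_force: [1.8, 1.5, 0.1]
opening: 13.9
```

```bash
python3 -c "
from p import *
a,r,M=st()"
```

```text
t 18.10 a 0.4587 r 236.0 | load tangential 0.7 radial -1.6 | op 13.9 g [606.7  41.2 172.5] Fxyz [1.8 1.5 0.1] Ftool [ 1.7 -1.6  0.2] tilt 0.188 j [-0.12  0.14  1.84  0.02  0.98 -0.1 ]
```

jog_arm(moves=[{"x": 0.3,"y": 0,"z": 0.9,"wx": 0,"wy": 0,"wz": 0}])

```text
t: 18.2
position: [597.0, 41.7, 224.6]
tcp_rot: [0.995, -0.017, 0.093, 0.003]
wrist_force: [1.2, 1.5, 2.1]
opening: 13.9
```

```bash
python3 -c "
from p import *
a,r,M=st()"
```

```text
t 18.20 a 0.4549 r 236.0 | load tangential -1.4 radial -1.9 | op 13.9 g [607.   41.2 171.7] Fxyz [1.2 1.5 2.1] Ftool [ 1.5 -1.6 -1.8] tilt 0.187 j [-0.12  0.14  1.84  0.02  0.98 -0.1 ]
```

jog_arm(moves=[{"x": 0.3,"y": 0,"z": 0.9,"wx": 0,"wy": 0,"wz": 0}])

```text
t: 18.3
position: [597.4, 41.7, 223.8]
tcp_rot: [0.995, -0.017, 0.093, 0.003]
wrist_force: [2.2, 2.2, 2.6]
opening: 14.4
```

```bash
python3 -c "
from p import *
a,r,M=st()"
```

```text
t 18.30 a 0.4511 r 235.9 | load tangential -1.4 radial -3.1 | op 14.4 g [607.4  41.2 170.9] Fxyz [2.2 2.2 2.6] Ftool [ 2.6 -2.3 -2.2] tilt 0.187 j [-0.12  0.14  1.84  0.02  0.98 -0.1 ]
```

jog_arm(moves=[{"x": 0.3,"y": 0,"z": 0.9,"wx": 0,"wy": 0,"wz": 0}])

```text
t: 18.4
position: [597.7, 41.7, 223.0]
tcp_rot: [0.995, -0.017, 0.093, 0.003]
wrist_force: [0.2, 1.2, 4.7]
opening: 14.1
```

```bash
python3 -c "
from p import *
a,r,M=st()"
```

```text
t 18.40 a 0.4473 r 235.9 | load tangential -4.1 radial -2.2 | op 14.1 g [607.7  41.2 170. ] Fxyz [0.2 1.2 4.7] Ftool [ 1.  -1.2 -4.6] tilt 0.187 j [-0.12  0.14  1.84  0.02  0.97 -0.1 ]
```

jog_arm(moves=[{"x": 0.3,"y": 0,"z": 0.9,"wx": 0,"wy": 0,"wz": 0},{"x": 0,"y": 0,"z": 0,"wx": 0,"wy": 0,"wz": 0}])

```text
t: 18.6
position: [598.2, 41.7, 222.1]
tcp_rot: [0.996, -0.017, 0.093, 0.003]
wrist_force: [-0.2, 1.5, 4.3]
opening: 14.1
```

```bash
python3 - <<'E'
from p import *
from bench import eyes
import cv2
a,r,M=st()
I=eyes.get_image("scene")["image"][120:240,210:370];cv2.imwrite("pics/s12.png",cv2.resize(I,None,fx=5,fy=5,interpolation=2))
d=eyes.get_image("wrist"); cv2.imwrite("pics/w12.png",d["image"])
st()
E
```

```text
t 18.60 a 0.4431 r 235.9 | load tangential -4.0 radial -1.6 | op 14.1 g [608.1  41.2 169.1] Fxyz [-0.2  1.5  4.3] Ftool [ 0.5 -1.5 -4.3] tilt 0.187 j [-0.12  0.14  1.84  0.02  0.97 -0.1 ]
t 18.70 a 0.4433 r 235.9 | load tangential -5.0 radial -2.7 | op 14.5 g [608.1  41.2 169.2] Fxyz [0.3 1.3 5.7] Ftool [ 1.3 -1.2 -5.6] tilt 0.187 j [-0.12  0.14  1.84  0.02  0.97 -0.1 ]
```

View pics/s12.png

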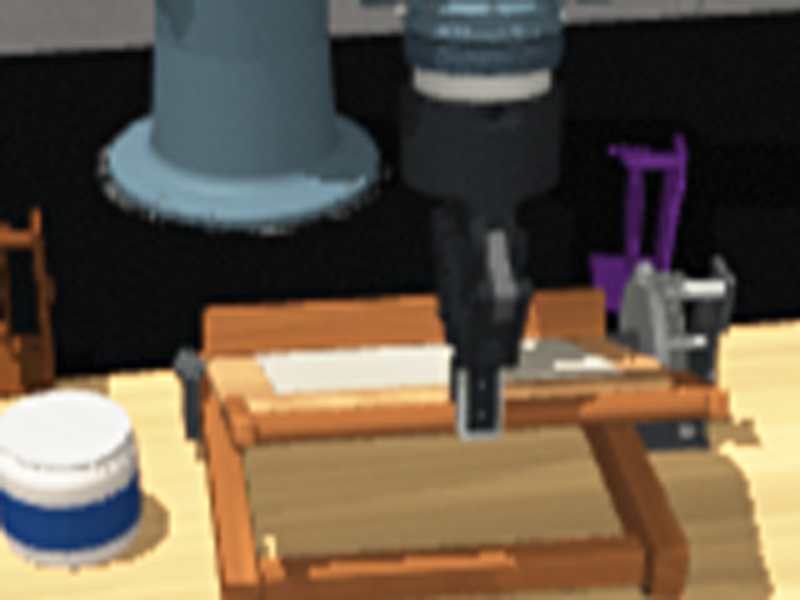

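View pics/w12.png

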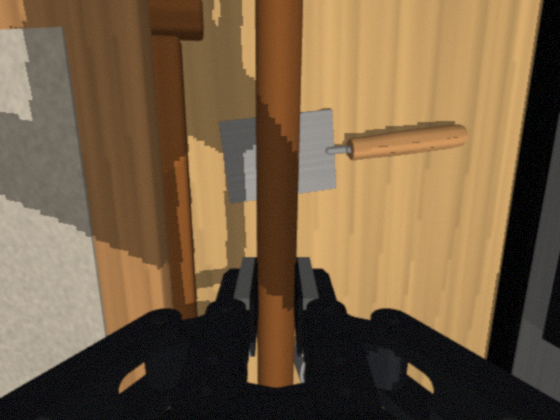

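jog_arm(moves=[{"x": 0.4,"y": 0,"z": 1.5,"wx": 0,"wy": 0,"wz": 0},{"x": 0,"y": 0,"z": 0,"wx": 0,"wy": 0,"wz": 0}])

```text
t: 18.9
position: [598.7, 41.8, 220.8]
tcp_rot: [0.996, -0.017, 0.093, 0.003]
wrist_force: [-1.9, 2.4, 6.7]
opening: 14.2
```

```bash
python3 -c "
from p import *
a,r,M=st()"
```

```text
t 18.90 a 0.4372 r 235.8 | load tangential -6.9 radial -1.0 | op 14.2 g [608.7  41.2 167.8] Fxyz [-1.9  2.4  6.7] Ftool [-0.7 -2.4 -7. ] tilt 0.186 j [-0.12  0.15  1.84  0.02  0.97 -0.1 ]
```

```bash
python3 - <<'E'
from h import *
from bench import eyes
import cv2
from p import st
X=np.array([np.cos(-.038),np.sin(-.038),0]);Y=np.array([-X[1],X[0],0])
x0,y0=240,180
im=eyes.get_image("scene")["image"]; cv2.imwrite("pics/s13raw.png",im)
I=cv2.resize(im[y0:y0+40,x0:x0+130],None,fx=6,fy=6,interpolation=0)
S=lambda p:((p[0]-x0+.5)*6,(p[1]-y0+.5)*6)
H=np.array([396.5,49.5,60])
for a,c in ((.42,(0,255,0)),(.46,(255,0,0))):
    m=H+235*(np.cos(a)*X+np.sin(a)*np.array([0,0,1]))
    A,B=S(proj("scene",m+113*Y)),S(proj("scene",m-113*Y))
    cv2.line(I,tuple(int(v) for v in A),tuple(int(v) for v in B),c,1)
cv2.imwrite("pics/s13.png",I)
st()
E
```

```text
t 18.95 a 0.4374 r 235.8 | load tangential -6.1 radial -2.2 | op 14.0 g [608.7  41.2 167.9] Fxyz [-0.5  2.4  6.5] Ftool [ 0.7 -2.3 -6.5] tilt 0.186 j [-0.12  0.15  1.84  0.02  0.97 -0.1 ]
```

View pics/s13.png

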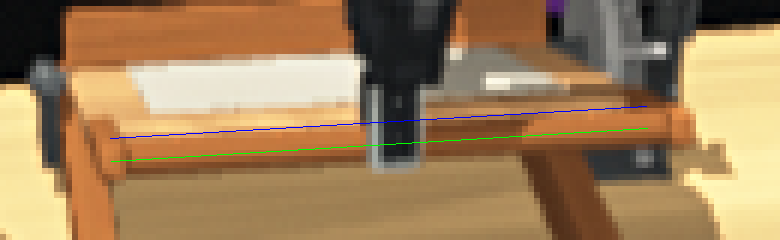

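```bash
python3 - <<'E'
import cv2,numpy as np
a=cv2.resize(cv2.imread("pics/s12.png"),(160,120),interpolation=cv2.INTER_AREA)
b=cv2.imread("pics/s13raw.png")[120:240,210:370]
# bar right part: cols 325-350 -> 115..140 ; rows 195-206 -> 
for n,(r0,r1,c0,c1) in dict(barR=(68,90,112,140),barL=(74,95,50,86),tub=(70,120,0,30)).items():
    A=cv2.cvtColor(a,6)[r0:r1,c0:c1].astype(float).mean(1);B=cv2.cvtColor(b,6)[r0:r1,c0:c1].astype(float).mean(1)
    x=np.arange(len(A));best=min((np.mean((np.interp(x-s,x,A)-B)[3:-3]**2),s) for s in np.arange(-2,2,.05));print(n,best, A.round(0)[::1].tolist(),B.round(0).tolist())
E
```

```text
barR (np.float64(20.151811224489737), np.float64(0.40000000000000213)) [109.0, 107.0, 105.0, 130.0, 165.0, 156.0, 110.0, 99.0, 112.0, 138.0, 140.0, 128.0, 124.0, 121.0, 106.0, 83.0, 68.0, 71.0, 79.0, 77.0, 74.0, 83.0] [110.0, 109.0, 101.0, 107.0, 151.0, 163.0, 120.0, 101.0, 100.0, 127.0, 142.0, 134.0, 124.0, 124.0, 115.0, 95.0, 76.0, 70.0, 77.0, 77.0, 74.0, 82.0]
barL (np.float64(11.256597222222263), np.float64(0.5000000000000022)) [228.0, 228.0, 225.0, 212.0, 198.0, 200.0, 199.0, 174.0, 148.0, 138.0, 132.0, 116.0, 97.0, 97.0, 118.0, 135.0, 138.0, 135.0, 133.0, 133.0, 134.0] [228.0, 227.0, 226.0, 217.0, 198.0, 196.0, 205.0, 191.0, 159.0, 140.0, 136.0, 126.0, 107.0, 93.0, 105.0, 129.0, 138.0, 135.0, 133.0, 133.0, 134.0]
tub (np.float64(0.4376262626262681), np.float64(1.7763568394002505e-15)) [28.0, 27.0, 27.0, 30.0, 56.0, 104.0, 130.0, 142.0, 175.0, 215.0, 237.0, 242.0, 241.0, 241.0, 241.0, 240.0, 238.0, 236.0, 234.0, 231.0, 228.0, 224.0, 217.0, 210.0, 219.0, 218.0, 208.0, 189.0, 164.0, 143.0, 115.0, 80.0, 60.0, 60.0, 63.0, 68.0, 75.0, 85.0, 99.0, 124.0, 162.0, 186.0, 196.0, 211.0, 224.0, 226.0, 224.0, 223.0, 223.0, 223.0] [28.0, 28.0, 28.0, 29.0, 54.0, 106.0, 132.0, 141.0, 174.0, 216.0, 238.0, 241.0, 241.0, 241.0, 241.0, 241.0, 239.0, 236.0, 234.0, 231.0, 228.0, 224.0, 218.0, 209.0, 219.0, 219.0, 208.0, 189.0, 163.0, 143.0, 116.0, 79.0, 59.0, 60.0, 63.0, 68.0, 75.0, 85.0, 99.0, 123.0, 163.0, 187.0, 195.0, 211.0, 224.0, 225.0, 224.0, 223.0, 222.0, 224.0]
```

jog_arm(moves=[{"x": -0.4,"y": 0,"z": -1.2,"wx": 0,"wy": 0,"wz": 0},{"x": -0.4,"y": 0,"z": -1.2,"wx": 0,"wy": 0,"wz": 0},{"x": 0,"y": 0,"z": 0,"wx": 0,"wy": 0,"wz": 0}])

```text
t: 19.25
position: [597.7, 41.7, 222.9]
tcp_rot: [0.995, -0.017, 0.094, 0.003]
wrist_force: [1.6, 2.1, 4.2]
opening: 14.3
```

```bash
python3 -c "
from p import *
a,r,M=st()"
```

```text
t 19.25 a 0.4470 r 235.9 | load tangential -3.2 radial -3.2 | op 14.3 g [607.7  41.2 170. ] Fxyz [1.6 2.1 4.2] Ftool [ 2.2 -2.1 -3.9] tilt 0.187 j [-0.12  0.14  1.84  0.02  0.97 -0.1 ]
```

jog_arm(moves=[{"x": -0.7,"y": 0,"z": -1.8,"wx": 0,"wy": 0,"wz": 0},{"x": 0,"y": 0,"z": 0,"wx": 0,"wy": 0,"wz": 0}])

```text
t: 19.45
position: [596.9, 41.7, 224.5]
tcp_rot: [0.995, -0.017, 0.094, 0.003]
wrist_force: [5.6, 1.6, 2.4]
opening: 14.2
```

```bash
python3 -c "
from p import *
a,r,M=st()"
```

```text
t 19.45 a 0.4544 r 235.9 | load tangential 0.2 radial -6.0 | op 14.2 g [607.   41.1 171.5] Fxyz [5.6 1.6 2.4] Ftool [ 5.9 -1.8 -1.4] tilt 0.188 j [-0.12  0.14  1.84  0.02  0.97 -0.1 ]
```

jog_arm(moves=[{"x": 0.7,"y": 0,"z": 0.3,"wx": 0,"wy": 0,"wz": 0},{"x": 0,"y": 0,"z": 0,"wx": 0,"wy": 0,"wz": 0}], force=20, gripper=1)

```text
t: 19.65
position: [597.3, 41.7, 223.9]
tcp_rot: [0.995, -0.017, 0.093, 0.003]
wrist_force: [4.8, 0.4, 3.5]
opening: 14.7
```

```bash
python3 - <<'E'
from p import *
from bench import eyes
import cv2
a,r,M=st()
cv2.imwrite("pics/s14raw.png",eyes.get_image("scene")["image"])
E
```

```text
t 19.65 a 0.4516 r 235.9 | load tangential -1.1 radial -5.8 | op 14.7 g [607.3  41.2 171. ] Fxyz [4.8 0.4 3.5] Ftool [ 5.4 -0.5 -2.6] tilt 0.187 j [-0.12  0.14  1.84  0.02  0.98 -0.1 ]
```

jog_arm(moves=[{"x": 0,"y": 0,"z": 0,"wx": 0,"wy": 0,"wz": 0},{"x": 0,"y": 0,"z": 0,"wx": 0,"wy": 0,"wz": 0}], gripper=0.77)

```text
t: 19.9
position: [595.8, 41.8, 222.4]
tcp_rot: [0.996, -0.017, 0.091, 0.003]
wrist_force: [-0.3, -0.5, 1.2]
opening: 19.6
```

```bash
cat > cmp.py <<'E'
import cv2,numpy as np,sys
a=cv2.imread(sys.argv[1])[120:240,210:370];b=cv2.imread(sys.argv[2])[120:240,210:370]
for n,(r0,r1,c0,c1) in dict(barR=(68,90,112,140),barL=(74,95,50,82)).items():
    A=cv2.cvtColor(a,6)[r0:r1,c0:c1].astype(float).mean(1);B=cv2.cvtColor(b,6)[r0:r1,c0:c1].astype(float).mean(1)
    x=np.arange(len(A));print(n,"px shift down",min((np.mean((np.interp(x-s,x,A)-B)[3:-3]**2),s) for s in np.arange(-3,3,.05)))
E
python3 - <<'E'
from p import *
from bench import eyes
import cv2
a,r,M=st()
cv2.imwrite("pics/s15raw.png",eyes.get_image("scene")["image"])
E
python3 cmp.py pics/s13raw.png pics/s14raw.png; python3 cmp.py pics/s14raw.png pics/s15raw.png
```

```text
t 19.90 a 0.4488 r 233.6 | load tangential -1.2 radial -0.3 | op 19.6 g [605.5  41.2 169.4] Fxyz [-0.3 -0.5  1.2] Ftool [-0.1  0.5 -1.2] tilt 0.182 j [-0.12  0.14  1.84  0.02  0.98 -0.1 ]
barR px shift down (np.float64(55.266162308673685), np.float64(-0.9000000000000075))
barL px shift down (np.float64(6.527811686197931), np.float64(-1.2500000000000062))
barR px shift down (np.float64(14.955500637755119), np.float64(-0.45000000000000906))
barL px shift down (np.float64(5.005517578125075), np.float64(-0.5000000000000089))
```

jog_arm(moves=[{"x": 0,"y": 0,"z": 0,"wx": 0,"wy": 0,"wz": 0},{"x": 0,"y": 0,"z": 0,"wx": 0,"wy": 0,"wz": 0}], gripper=0.52)

```text
t: 20.15
position: [596.4, 41.8, 223.0]
tcp_rot: [0.996, -0.017, 0.092, 0.003]
wrist_force: [-0.6, -0.1, -0.1]
opening: 40.8
```

```bash
python3 - <<'E'
from p import *
from bench import eyes
import cv2
a,r,M=st()
cv2.imwrite("pics/s16raw.png",eyes.get_image("scene")["image"])
cv2.imwrite("pics/w16.png",eyes.get_image("wrist")["image"])
E
python3 cmp.py pics/s15raw.png pics/s16raw.png
```

```text
t 20.15 a 0.4500 r 234.6 | load tangential -0.2 radial 0.5 | op 40.8 g [606.3  41.3 170. ] Fxyz [-0.6 -0.1 -0.1] Ftool [-0.6  0.1 -0.1] tilt 0.184 j [-0.12  0.14  1.84  0.02  0.98 -0.1 ]
barR px shift down (np.float64(0.9406090561224129), np.float64(-1.0658141036401503e-14))
barL px shift down (np.float64(0.05937499999996068), np.float64(-1.0658141036401503e-14))
```

View pics/w16.png

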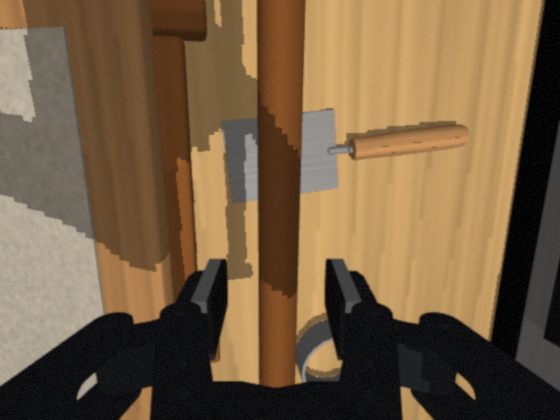

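The board stays put with the fingers clear of the bar on both sides (bar at column 280, between pads at 222 and 330). Retreat along the board normal.

jog_arm(moves=[{"x": -2,"y": 0,"z": -10,"wx": 0,"wy": 0,"wz": 0},{"x": -4,"y": 0,"z": -15,"wx": 0,"wy": 0,"wz": 0},{"x": -5,"y": 0,"z": -20,"wx": 0,"wy": 0,"wz": 0},{"x": -6,"y": 0,"z": -25,"wx": 0,"wy": 0,"wz": 0},{"x": 0,"y": 0,"z": -30,"wx": 0,"wy": 0,"wz": 0}])

```text
t: 20.75
position: [560.5, 43.5, 319.3]
tcp_rot: [0.996, -0.017, 0.092, 0.003]
wrist_force: [0.7, 1.1, -0.0]
opening: 40.7
```

jog_arm(moves=[{"x": 0,"y": 0,"z": -40,"wx": 0,"wy": 0,"wz": 0},{"x": 0,"y": 0,"z": -40,"wx": 0,"wy": 0,"wz": 0},{"x": 0,"y": 0,"z": -20,"wx": 0,"wy": 0,"wz": 0},{"x": 0,"y": 0,"z": 0,"wx": 0,"wy": 0,"wz": 0}])

```text
t: 21.15
position: [543.8, 44.3, 422.5]
tcp_rot: [0.995, -0.017, 0.097, 0.004]
wrist_force: [0.1, -0.0, -0.9]
opening: 41.2
```

```bash
python3 - <<'E'
from p import *
from bench import eyes
import cv2
a,r,M=st()
im=eyes.get_image("scene")["image"];cv2.imwrite("pics/s17raw.png",im)
cv2.imwrite("pics/s17.png",cv2.resize(im[140:300,60:460],None,fx=2,fy=2,interpolation=2))
from h import proj
X=np.array([np.cos(-.038),np.sin(-.038),0]);Y=np.array([-X[1],X[0],0]);H=np.array([396.5,49.5,60])
x0,y0=240,180
I=cv2.resize(im[y0:y0+40,x0:x0+130],None,fx=6,fy=6,interpolation=0)
for a,c in ((.23,(0,0,255)),(.45,(255,0,0)),(.68,(0,255,0))):
    m=H+235*(np.cos(a)*X+np.sin(a)*np.array([0,0,1]))
    q=[tuple(int((v-o+.5)*6) for v,o in zip(proj("scene",m+s*113*Y),(x0,y0))) for s in(1,-1)]
    cv2.line(I,q[0],q[1],c,1)
cv2.imwrite("pics/s18.png",I)
E
python3 cmp.py pics/s16raw.png pics/s17raw.png
```

```text
t 21.15 a 1.0855 r 341.0 | load tangential 0.5 radial 0.7 | op 41.2 g [554.2  43.8 369.6] Fxyz [ 0.1 -0.  -0.9] Ftool [-0.1  0.   0.9] tilt 0.195 j [-0.13 -0.16  1.77  0.01  1.34 -0.1 ]
barR px shift down (np.float64(335.20557397959186), np.float64(-0.6000000000000085))
barL px shift down (np.float64(0.019335937499998755), np.float64(-1.0658141036401503e-14))
```

View pics/s17.png

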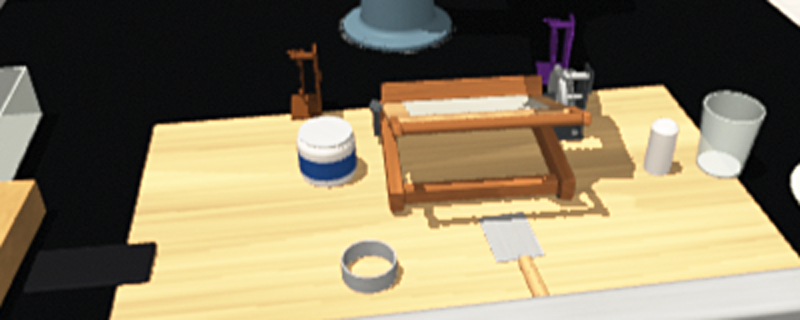

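View pics/s18.png

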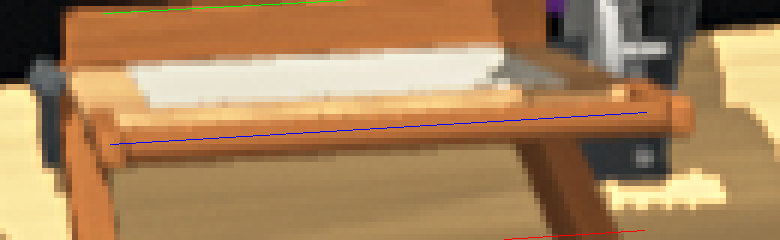

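```bash
python3 -c "
from bench import robot
print(robot.job_done())"
```

```text
the job is handed in; nothing more can be done
None
```

The board is now in its second notch up from flat, about 0.45 rad, resting on the pawl with the gripper well clear. The job was handed in at about 21 s.

**How it went:**
- **To the stop:** I gripped the rail and raised the board from the fourth notch. The load peaked at about 9.4 N as the plate lifted the pawl, then fell off. I stopped at about 8 N against the rubber stop. By force that is a squeeze of about 0.03 rad; by angle it could be up to about 0.05 rad. Both are below the 0.08 limit.
- **Down to flat:** I lowered the board in hand. It passed the fourth notch without catching.
- **Two clicks up:** The load sank to nearly nothing and then jumped by about 4 N twice, at about 0.23 and 0.46 rad. That fits the 0.227 spacing.

**Last checks:**
- **Board:** After I let go it rose about 1 mm, because I had been pressing it down lightly, and then stayed put in later pictures. The rail lies on the line predicted for 0.45 rad, far from the neighbouring notches.
- **Other things:** By eye, in the scene view, they are all where they started.

**What was off:**
- **Hard press at flat:** I pressed the board onto its frame with up to about 40 N (wrist force about 45 N) for 0.2 s, then backed off. This went through the finger pads and rail; I saw no sign of the gripper's body touching.
- **Bar slip:** The bar seems to have slid several mm along the pads under load, so tool-based angles are good only to about 0.02 rad.
- **Soft pawl:** At the second notch the pawl gave way springily when I pressed down with up to about 7 N, and sprang back.

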